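# Heft the staves on the drying rack and clamp up the dry ones

## Task

Heft each stave on the drying rack: those under 310 g are dry and must be laid flat in the red gluing clamp beside the stave already there, centred on the blue line; those over 310 g are still wet and stay (or go back) flat across the rack's two stickers - within 40 g of 310 g either place will do. When all the dry ones are in, slide the clamp's jaw up by its wooden grip until you feel the whole row of staves stop tight and square between jaw and fence with no gaps, press it home firmly (about 10 N) and let go. Leave the other things on the bench alone.

Things in the scene. Friction and masses are not known exactly. Their poses are not given: they have to be found in the camera images.
- stave_a_mid (a point): One of up to four look-alike hardwood staves (some may be absent): dark brown bar of square section, 200 x 44 x 44 mm, long side along its x, pale end grain. Point at its centre. Weighs anything from 200 to 440 g; looks do not tell. It starts lying across the two stickers of the drying rack, centre 52 mm above the bench.
- stave_b_mid (a point): One of up to four look-alike hardwood staves (some may be absent): dark brown bar of square section, 200 x 44 x 44 mm, long side along its x, pale end grain. Point at its centre. Weighs anything from 200 to 440 g; looks do not tell. It starts lying across the two stickers of the drying rack, centre 52 mm above the bench.
- stave_c_mid (a point): One of up to four look-alike hardwood staves (some may be absent): dark brown bar of square section, 200 x 44 x 44 mm, long side along its x, pale end grain. Point at its centre. Weighs anything from 200 to 440 g; looks do not tell. It starts lying across the two stickers of the drying rack, centre 52 mm above the bench.
- stave_d_mid (a point): One of up to four look-alike hardwood staves (some may be absent): dark brown bar of square section, 200 x 44 x 44 mm, long side along its x, pale end grain. Point at its centre. Weighs anything from 200 to 440 g; looks do not tell. It starts lying across the two stickers of the drying rack, centre 52 mm above the bench.
- starter_mid (a point): The first stave of the panel: same bar, 200 x 44 x 44 mm, 240 g, point at its centre. It lies loose and flat on the clamp bed between fence and jaw, 4 to 40 mm short of the fence, its centre 40 mm above the bench. It stays in the clamp and becomes part of the row.
- fence_foot (a point): Foot of the inner face of the clamp's fixed red fence, at the middle of its length, at bed level (18 mm above the bench). x runs along the fence (staves in the clamp lie along x, blue line at x = 0), z up; the row of staves goes from y = 0 (fence face) towards -y. Fence 240 mm long, 28 mm thick, 46 mm high above the bed.
- bed_mid (a point): Centre of the top of the clamp's bed, 150 mm to -y of the fence face; axes as fence_foot. Clamp fixed to the bench. Bed: white waxed board, fairly slippery (friction about 0.3), 300 mm in x, 400 mm in y, top 18 mm above the bench. A steel guide bar 12 x 12 mm runs along y on the bed at x = +141 and at x = -141 mm.
- jaw (a joint): Travel of the clamp's sliding red jaw in m: 0 fully open (jaw face 300 mm from fence face), growing towards the fence (+y of fence_foot), up to 0.26; gap between the faces = 0.300 - value. Starts partly closed, slides with little more than 1 N of friction, stays where it is left. Jaw 240 mm long, 28 mm thick, top 50 mm above the bed.
- jaw_grip (a point): Centre of the light wooden grip block on top of the jaw: 60 mm in x, 22 mm in y, 30 mm high, its foot 68 mm and its top 98 mm above the bench. Lies 14 mm behind (to -y of) the jaw face. Same axes as fence_foot.
- rack_top (a point): Centre of the drying rack at the level of the tops of the two stickers, 30 mm above the bench. The rack is fixed to the bench: plywood board 240 mm in x, 400 mm in y, 12 mm thick, with two strips (stickers) 18 x 18 mm, 390 mm long along y, at x = +65 and x = -65 mm. Staves lie across them, along x.
- spring_clamp1: Bystander: steel spring clamp with green tips lying on the bench, 150 x 50 x 24 mm, origin under its centre, long side along x.
- spring_clamp2: Bystander: steel spring clamp with green tips lying on the bench, 150 x 50 x 24 mm, origin under its centre, long side along x.
- spring_clamp3: Bystander: steel spring clamp with green tips lying on the bench, 150 x 50 x 24 mm, origin under its centre, long side along x.
- glue: Bystander: yellow bottle, 56 mm across, 150 mm high, origin under its centre.
- plane: Bystander: small steel hand plane with wooden grips, 160 x 50 mm, 65 mm high, origin under its centre.
- marking_knife: Bystander: marking knife, 160 mm long along x, 10 mm thick, origin under its middle.
Mind the look-alikes: they are no part of the job. Leave any turquoise look-alike of the part that bears stave_a_mid alone.

How it is judged:
By the outcome, as a careful person would: the job done as asked, in the order asked, and still so for the second after the job is handed in, with the robot touching nothing.
Of stave_a, stave_b, stave_c, stave_d only 3 to 4 are there at a start; the rules pass over those that are not, and their reading is None.
At some moment in a run one of starter may be knocked a few centimetres aside while the robot is not near it.
Once in a run the grip may slacken for a moment while it holds something.
It also fails if it takes over 210 s, if anything falls off the work surface, if the arm or the gripper's body presses on something with over 40 N, if the wrist force passes 120 N, or if a joint passes its speed limit or range.

## Robot

A 6-joint arm with a two-finger parallel gripper is mounted at the origin on the work surface. World frame = base frame: x ahead of the robot, y to its left, z up, the work surface at z = 0. Lengths are in m, angles in rad, forces in N, time in s.
With the tool pointing down it reaches from about 0.25 to 0.725 m from the base axis. Payload 4 kg.
Tool frame: the origin (TCP) lies midway between the tips of the shut fingers; the grasp point (between the pads) lies 19 mm behind it; y points along the fingers, z is the direction in which the jaws open and shut, and the axes are right-handed (so a half turn about y gives the same grasp; the last joint's range is limited). The gripper opens to 85 mm and grips with 20 to 120 N. Pads are 22 mm wide; open, the fingers measure 114 mm over their backs; the gripper's body (76 mm by 85 mm) begins 54 mm behind the grasp point. The pads swing forward as they close: fully open they stand 13 mm farther back than shut.
Start: joints at [-1.308, 0.241, 0.005, 1.335, 0, 1.571], TCP at [0.13, -0.483, 0.205] pointing down, gripper open.
Joint ranges: [-2.72, 2.72], [-1.05, 1.87], [-1.09, 1.28], [-1.99, 2.15], [-1.42, 1.44], [-3.14, 3.14]. Speed limits (rad/s): [2.79, 2.79, 3.14, 3.14, 3.14, 3.14].

## Interface

Orientations are given as a unit quaternion [x, y, z, w].
In Python, from workcell import bot gives the robot as it stands. The module is installed in compiled form; this text tells all that it offers.
- The arm moves only by the shell command python3 -m handwheel 'ROWS' [OPENING]. ROWS is JSON, a list of rows, each a list of 6 numbers: the shift along the tool's x, y, z in units of 25 mm (1.0 is 25 mm), then the turn, a rotation vector about the tool's x, y, z in units of 10 degrees (1.0 is 10 degrees). A call has exactly 5 rows; each row is the pose to reach, as a shift and turn from the pose commanded when the call began, along the tool's axes at that moment; what a row does not reach only later rows make up. A row lasts 1/8 s, in which the tool goes at most 62.5 mm and 10.7 degrees, less where a joint would pass 70% of its speed; a pose out of reach is approached as far as the arm can. A call with a gripper value outside its range is refused whole. OPENING is the gripper command: -1 is shut, 1 is fully open, values between are in proportion, set as the call begins (- or left out, the last holds). The fingers move at their own pace and stop on an object; the grip force is fixed at half the most. Time passes only in rows, so rows that repeat a pose let the fingers close, or fill a call up. It gives the time, the measured TCP pose, the force and the opening at its end, in the units of the state.
- bot.get_obs(): the state, without advancing time (a new reading comes with each control period).
- bot.camera(name): name is "side" or "top"; returns a dict with "color" (384x512x3 uint8, red, green, blue), "fx", "fy", "cx", "cy" (pixels), "rvec" (rotation vector, rad) and "tvec" (3), from world to camera coordinates, as OpenCV has them. Camera axes: x right, y down, z forward; pixel columns grow to the right and rows downward; lengths in m; the calibration is good to about 2 mm. A picture is of the moment at which its call begins. There is no depth.
- bot.job_done(): hands the job in, once; it reports no verdict.
The state is a dict: "clock": time; "joint_pos": joint angles; "joint_vel": joint speeds; "tau": joint torques, N m; "eef_pos": TCP position; "tool_rot": TCP orientation; "ft_force": force on the tool from outside, world axes, zero at the start; "ft_torque": the same for the moment, N m; "grip_width": finger opening in m.
Only numpy, scipy, OpenCV 4.12 (cv2) and the standard library are available. Lean on these libraries where they do the work, as an engineer would, in place of code of your own. Each camera call takes 0.05 s, during which the arm holds its last target.

## Working session

There is one attempt and no reset: what is moved stays moved. The work goes in short steps, Python scripts to look and compute and a shell command to move; the robot and the scene stay as the last step left them, time stands still between calls to the robot, and variables do not carry over. Pictures are saved under pics/ and viewed, and the job is handed in when it is done.

```bash
mkdir -p pics; ls; python3 - <<'E'
from workcell import bot
import cv2
o=bot.get_obs()
for k,v in o.items(): print(k,v)
for n in("top","side"):
    c=bot.camera(n); cv2.imwrite(f"pics/{n}0.png",cv2.cvtColor(c["color"],cv2.COLOR_RGB2BGR))
    print(n,{k:c[k] for k in c if k!="color"})
E
```

```text
pics
clock 0.0
joint_pos [-1.30799911e+00  2.41414977e-01  3.71170954e-03  1.33521247e+00
  1.59244494e-05  1.57079971e+00]
joint_vel [ 0.00064649  0.00067423 -0.00094567 -0.00239889  0.00060143  0.00074023]
tau [ 3.82540293e-04 -3.72317469e+01  2.52408689e+01  1.68208138e-02
  3.51410063e-05  2.67499345e-06]
eef_pos [ 0.12971497 -0.48215763  0.20450726]
tool_rot [-0.09273707  0.70175462 -0.70026741  0.09255187]
ft_force [-0.19820812 -0.71358346 -0.8494858 ]
ft_torque [ 0.04118186  0.01126198 -0.00387724]
grip_width 0.08554704202868056
top {'fx': 497.3043471134657, 'fy': 497.3043471134657, 'cx': 251.0383689963157, 'cy': 185.88752277640074, 'rvec': array([ 2.18707147, -2.19422325,  0.07432963]), 'tvec': array([0.00227694, 0.50814339, 1.56575121])}
side {'fx': 418.7660015293978, 'fy': 418.7660015293978, 'cx': 248.67296839312635, 'cy': 192.7379158274153, 'rvec': array([ 0.12820263, -2.75237747,  1.40493818]), 'tvec': array([0.47788006, 0.07284362, 1.39448077])}
```

View pics/top0.png

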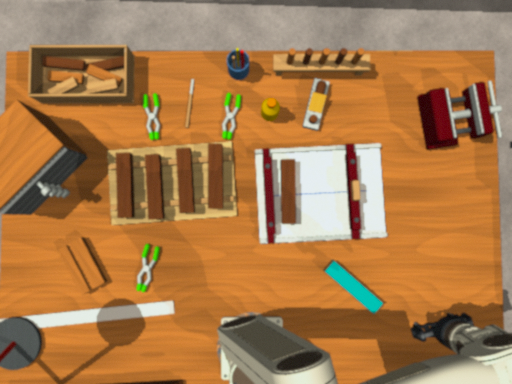

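View pics/side0.png

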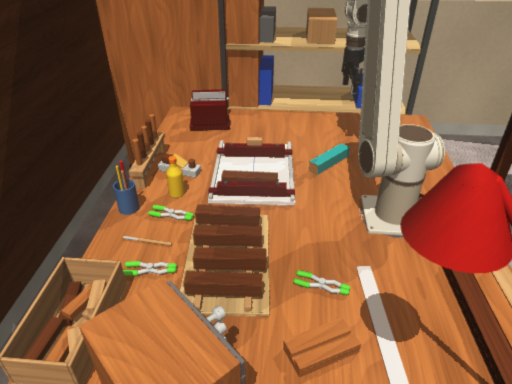

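```bash
cat > h.py <<'E'
import numpy as np, cv2
from workcell import bot
from scipy.spatial.transform import Rotation as R
def cam(n): 
    c=bot.camera(n); c["R"]=cv2.Rodrigues(np.array(c["rvec"]))[0]; c["K"]=np.array([[c["fx"],0,c["cx"]],[0,c["fy"],c["cy"]],[0,0,1]]); return c
def p2w(c,uv,z):
    d=c["R"].T@np.linalg.inv(c["K"])@np.array([uv[0],uv[1],1.]); o=-c["R"].T@np.array(c["tvec"]); return o+d*(z-o[2])/d[2]
def w2p(c,p): q=c["K"]@(c["R"]@np.array(p)+c["tvec"]); return q[:2]/q[2]
def crop(c,name,x0,y0,x1,y1,s):
    im=cv2.cvtColor(c["color"],cv2.COLOR_RGB2BGR)[y0:y1,x0:x1]
    cv2.imwrite("pics/"+name,cv2.resize(im,None,fx=s,fy=s,interpolation=cv2.INTER_CUBIC))
def st():
    o=bot.get_obs(); Rm=R.from_quat(o["tool_rot"]).as_matrix()
    return o,Rm
E
python3 - <<'E'
from h import *
c=cam("top"); crop(c,"topc0.png",100,130,400,255,2.6)
o,Rm=st(); print(Rm.round(3))
im=c["color"].astype(int); r,g,b=im[...,0],im[...,1],im[...,2]
# dark brown
m=((r<125)&(r>40)&(g<70)&(b<60)).astype(np.uint8)
m[:130]=0;m[250:]=0;m[:,:100]=0;m[:,400:]=0
n,l,s,cc=cv2.connectedComponentsWithStats(m)
for i in range(1,n):
    if s[i,4]>150:
        pts=np.argwhere(l==i)[:,::-1].astype(np.float32)
        print(s[i],cc[i].round(1),cv2.minAreaRect(pts), im[l==i].mean(0).round())
E
```

```text
[[-0.966 -0.     0.26 ]
 [-0.26   0.002 -0.966]
 [ 0.    -1.    -0.002]]
[100 143   8  39 229] [102.8 161.3] ((103.5, 162.0), (38.0, 7.0), 90.0) [101.  63.  27.]
[209 145  15  63 753] [216.  177.4] ((215.8116912841797, 175.97360229492188), (13.70772647857666, 62.11799621582031), 1.2730300426483154) [113.  65.  33.]
[346 144  15  96 707] [352.4 191.2] ((352.8244323730469, 191.41018676757812), (95.5264663696289, 9.63888931274414), 86.12147521972656) [99. 22. 26.]
[264 149  11  94 640] [268.9 195.8] ((269.0773620605469, 195.4696044921875), (93.34449005126953, 7.673589706420898), 86.98721313476562) [107.  25.  31.]
[178 150  17  62 826] [186.  181.8] ((185.75076293945312, 180.5138397216797), (61.793601989746094, 14.5331449508667), 86.8201675415039) [110.  63.  32.]
[117 154  18  64 955] [125.6 185.6] ((125.73821258544922, 185.67007446289062), (63.1383171081543, 16.27533721923828), 87.95458984375) [101.  59.  30.]
[147 155  18  64 879] [155.4 187.9] ((155.38525390625, 186.76229858398438), (63.17338943481445, 15.441246032714844), 87.0643310546875) [105.  60.  31.]
[282 161  13  61 626] [287.7 193.3] ((288.0, 191.0), (60.0, 12.0), 90.0) [115.  65.  33.]
```

View pics/topc0.png

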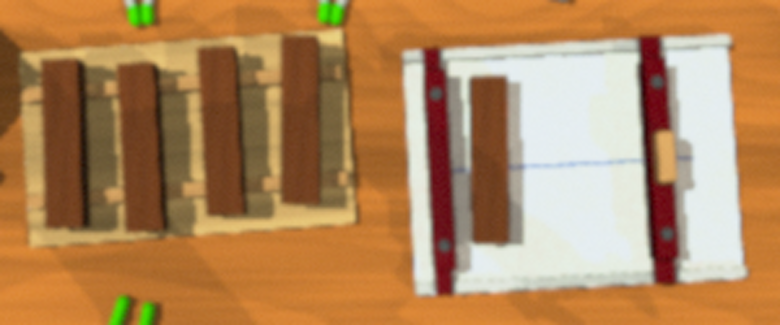

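```bash
python3 - <<'E'
from h import *
c=cam("top"); crop(c,"clamp0.png",250,135,390,250,5.5); crop(c,"rack0.png",105,138,240,228,5.5)
E
```

```text
(no output)
```

View pics/clamp0.png

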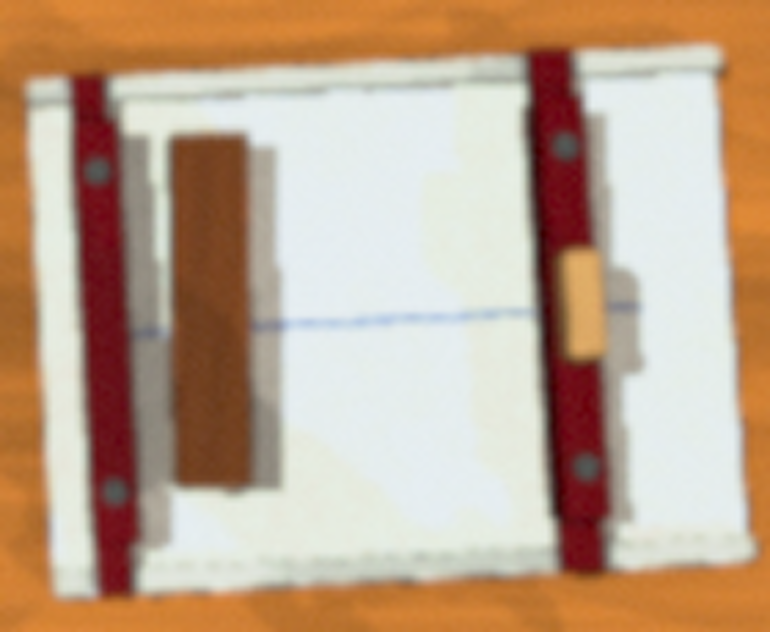

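View pics/rack0.png

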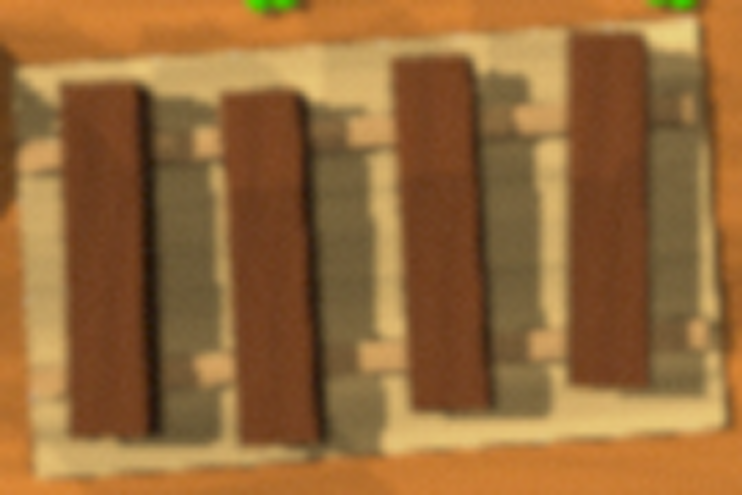

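```bash
cat > fit.py <<'E'
from h import *
from scipy.optimize import least_squares
def fit(c,uv,loc,x0=(0.5,0,0)):
    uv=np.array(uv,float);loc=np.array(loc,float)
    def f(p):
        Rz=R.from_euler('z',p[2]).as_matrix(); w=loc@Rz.T+np.array([p[0],p[1],0])
        return (np.array([w2p(c,q) for q in w])-uv).ravel()
    r=least_squares(f,x0); return r.x,r.fun.reshape(-1,2)
E
cat > a.py <<'E'
from fit import *
c=cam("top")
def P(l,x0,y0,s=5.5): return [((x+.5)/s-.5+x0,(y+.5)/s-.5+y0) for x,y in l]
uv=P([(28,82),(720,45),(754,560),(55,598),(118,122),(132,540)],250,135)
loc=[(.15,.05,.018),(.15,-.35,.018),(-.15,-.35,.018),(-.15,.05,.018),(.12,0,.064),(-.12,0,.064)]
x,r=fit(c,uv,loc); print("fence",x.round(4),np.degrees(x[2])); print(r.round(2).tolist())
uv=P([(20,68),(697,15),(725,428),(36,475)],105,138)
y,r=fit(c,uv,[(.12,.2,.012),(.12,-.2,.012),(-.12,-.2,.012),(-.12,.2,.012)]); print("rack",y.round(4),np.degrees(y[2])); print(r.round(2).tolist())
S=[(.1,.022),(.1,-.022),(-.1,-.022),(-.1,.022)]
def stv(l,x0,y0,z):
    return fit(c,P(l,x0,y0),[(a,b,z) for a,b in S])
for nm,l in dict(s1=[(62,83),(138,83),(148,437),(70,438)],s2=[(220,93),(298,91),(318,443),(240,443)],s3=[(392,58),(468,56),(490,408),(412,410)],s4=[(569,34),(643,34),(650,387),(571,386)]).items():
    q,r=stv(l,105,138,.074); print(nm,q.round(4),np.degrees(q[2]).round(2),abs(r).max().round(2))
q,r=stv([(170,133),(248,133),(250,487),(176,487)],250,135,.062); print("starter",q.round(4),np.degrees(q[2]).round(2),abs(r).max().round(2))
q,r=fit(c,P([(566,246),(602,247),(604,362),(569,362)],250,135),[(.03,.011,.098),(.03,-.011,.098),(-.03,-.011,.098),(-.03,.011,.098)]); print("grip",q.round(4),np.degrees(q[2]).round(2),abs(r).max().round(2))
d=q[:2]-x[:2]; cs,sn=np.cos(x[2]),np.sin(x[2]); print("grip in fence frame",d@[cs,sn],d@[-sn,cs])
E
python3 a.py
```

```text
fence [ 0.4784 -0.068   0.047 ] 2.694595455395102
[[-0.12, -0.45], [-1.05, 0.08], [-0.88, 0.54], [-0.2, 0.07], [0.29, -0.96], [1.89, 0.73]]
rack [0.5209 0.2532 0.0675] 3.8657902818175165
[[-1.07, -0.63], [0.5, 0.3], [0.57, -0.04], [-0.01, 0.36]]
s1 [0.5091 0.3911 0.0369] 2.11 0.61
s2 [0.5048 0.2996 0.0635] 3.64 1.08
s3 [0.5237 0.2042 0.0627] 3.59 0.75
s4 [0.5362 0.1108 0.0129] 0.74 0.64
starter [ 0.4896 -0.1131  0.0028] 0.16 0.43
grip [ 0.4898 -0.3157  0.0034] 0.19 0.69
grip in fence frame -0.00026124288527951123 -0.24797693467963808
```

```bash
cat > plan.py <<'E'
import sys
from h import *
# usage: plan.py x y z yaw_deg(of stave long axis ; tool z = yaw-90 or +90)
def plan(x,y,z,yaw,quiet=False):
    o,Rm=st()
    best=None
    for s in (-90,90):
        a=np.radians(yaw+s); zt=np.array([np.cos(a),np.sin(a),0]); yt=np.array([0,0,-1.]); xt=np.cross(yt,zt)
        T=np.column_stack([xt,yt,zt]); rv=R.from_matrix(Rm.T@T).as_rotvec()
        if best is None or np.linalg.norm(rv)<np.linalg.norm(best): best=rv
    d=Rm.T@(np.array([x,y,z])-o["eef_pos"])/.025
    print("t",round(o["clock"],2),"q",o["joint_pos"].round(2),"pos",o["eef_pos"].round(4),"w",round(o["grip_width"],4),"f",o["ft_force"].round(2))
    print("SHIFT",d.round(2).tolist(),"TURN",(np.degrees(best)/10).round(2).tolist())
if __name__=="__main__": plan(*map(float,sys.argv[1:5]))
E
python3 plan.py .5362 .1108 .17 2
```

```text
t 0.25 q [-1.31  0.24  0.    1.34  0.    1.57] pos [ 0.1298 -0.4825  0.205 ] w 0.0855 f [-0.24  0.74 -1.16]
SHIFT [-21.86, 1.42, -18.69] TURN [0.01, 1.31, 0.0]
```

```bash
python3 -m handwheel '[[-2,0,-1.6,0,0.5,0],[-3.6,0,-3,0,1,0],[-5.2,0,-4.4,0,1.4,0],[-7,0,-6,0,1.4,0],[-8.6,0,-7.4,0,1.4,0]]' 1; python3 plan.py .5362 .1108 .17 1
```

```text
clock: 0.88
eef_pos: [0.2902, -0.2466, 0.2055]
tool_rot: [0.006, -0.707, 0.707, -0.007]
ft_force: [0.9, -1.2, 0.1]
grip_width: 0.0854
t 0.88 q [-0.7   0.   -0.27  1.3   0.    2.42] pos [ 0.2902 -0.2466  0.2055] w 0.0854 f [ 0.88 -1.23  0.1 ]
SHIFT [-10.1, 1.42, -14.11] TURN [-0.0, 0.01, -0.0]
```

```bash
sed -i 's/for s in (-90,90)/for s in (90,)/' plan.py; python3 -m handwheel '[[-1,0.3,-1.4,0,-1,0],[-2,0.5,-2.8,0,-2,0],[-3,0.5,-4.2,0,-3,0],[-4,0.5,-5.6,0,-4,0],[-5,0.5,-7,0,-5,0]]' 1; python3 plan.py .5362 .1108 .17 1
```

```text
clock: 1.5
eef_pos: [0.4118, -0.0697, 0.1929]
tool_rot: [0.307, -0.637, 0.637, -0.307]
ft_force: [0.0, -0.7, 0.5]
grip_width: 0.0855
t 1.5 q [-0.17  0.08 -0.22  1.27 -0.    2.08] pos [ 0.4118 -0.0697  0.1929] w 0.0855 f [ 0.03 -0.67  0.53]
SHIFT [-8.75, 0.92, -0.62] TURN [-0.0, -12.96, 0.0]
```

```bash
python3 -m handwheel '[[-2,0.2,0,0,-1,0],[-3.5,0.4,0,0,-2,0],[-5,0.5,-0.2,0,-3,0],[-7,0.6,-0.4,0,-4,0],[-8.7,0.7,-0.6,0,-5,0]]' 1; python3 plan.py .5362 .1108 .17 1
```

```text
clock: 2.12
eef_pos: [0.537, 0.1091, 0.1751]
tool_rot: [-0.547, 0.448, -0.448, 0.547]
ft_force: [0.7, 0.3, 0.3]
grip_width: 0.0854
t 2.12 q [ 0.2   0.35  0.08  1.3  -0.    1.57] pos [0.537  0.1091 0.1751] w 0.0854 f [0.72 0.3  0.29]
SHIFT [-0.08, 0.21, -0.02] TURN [-0.0, -7.96, 0.0]
```

```bash
python3 -m handwheel '[[0,0.1,0,0,-1,0],[0,0.2,0,0,-2,0],[0,0.2,0,0,-3,0],[0,0.2,0,0,-4,0],[0,0.2,0,0,-5,0]]' 1; python3 plan.py .5362 .1108 .17 1;  python3 -m handwheel '[[0,0,0,0,-1,0],[0,0,0,0,-2,0],[0,0,0,0,-2.96,0],[0,0,0,0,-2.96,0],[0,0,0,0,-2.96,0]]' 1; python3 plan.py .5362 .1108 .17 1; python3 - <<'E'
from h import *
fs=[]
for i in range(6):
    c=cam("top"); fs.append(bot.get_obs()["ft_force"])
print(np.mean(fs,0),np.std(fs,0))
crop(c,"hov1.png",100,130,400,255,2.6); c=cam("side"); crop(c,"hov1s.png",100,130,360,330,2.8)
E
```

```text
clock: 2.75
eef_pos: [0.5361, 0.1076, 0.1701]
tool_rot: [0.685, -0.175, 0.175, -0.685]
ft_force: [0.8, -0.6, -0.2]
grip_width: 0.0852
t 2.75 q [0.2  0.35 0.06 1.28 0.   0.7 ] pos [0.5361 0.1076 0.1701] w 0.0852 f [ 0.77 -0.62 -0.24]
SHIFT [-0.06, 0.01, 0.12] TURN [0.0, -2.96, -0.0]
clock: 3.38
eef_pos: [0.5362, 0.1075, 0.1703]
tool_rot: [0.707, 0.003, -0.003, -0.707]
ft_force: [-0.1, -0.1, -0.3]
grip_width: 0.0853
t 3.38 q [0.2  0.35 0.06 1.28 0.   0.19] pos [0.5362 0.1075 0.1703] w 0.0853 f [-0.11 -0.13 -0.28]
SHIFT [0.0, 0.01, 0.13] TURN [0.0, -0.05, -0.0]
[-0.21399777  0.08658387 -0.08237323] [0.57326977 0.35208223 0.39576036]
```

View pics/hov1.png

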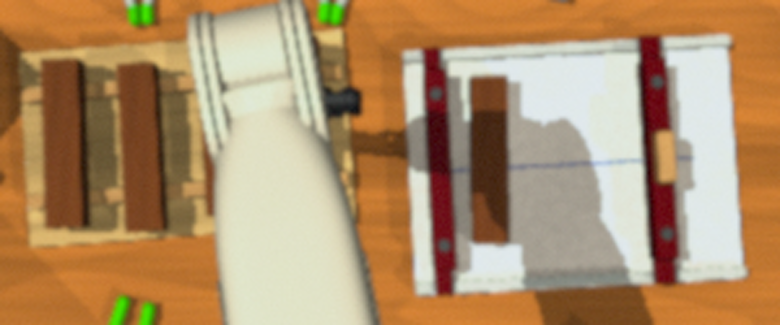

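View pics/hov1s.png

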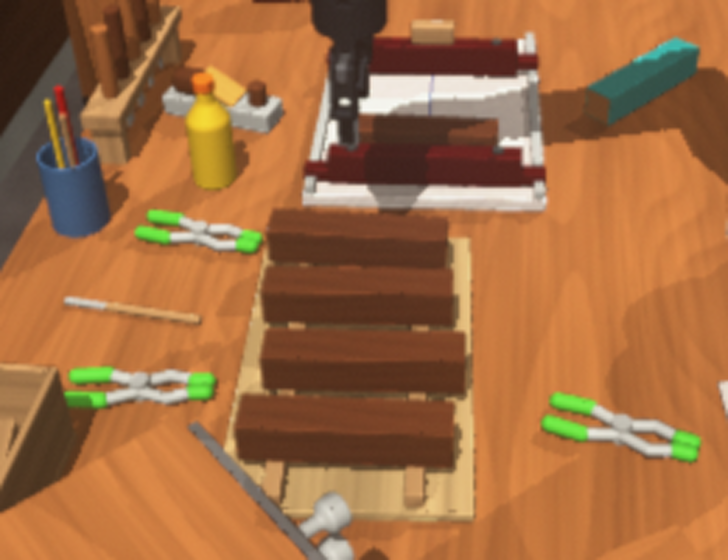

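```bash
python3 -m handwheel '[[0,1,0.13,0,0,0],[0,2.5,0.13,0,0,0],[0,4,0.13,0,0,0],[0,5.2,0.13,0,0,0],[0,5.2,0.13,0,0,0]]' 1; python3 plan.py .5362 .1108 .04 1
python3 -m handwheel '[[0,0,0,0,0,0],[0,0,0,0,0,0],[0,0,0,0,0,0],[0,0,0,0,0,0],[0,0,0,0,0,0]]' -1; python3 plan.py .5362 .1108 .04 1
cat > wt.py <<'E'
from h import *
import sys
n=int(sys.argv[1]); fs=[];ta=[]
for i in range(n):
    bot.camera("top"); o=bot.get_obs(); fs.append(o["ft_force"]); ta.append(o["tau"])
print("F",np.mean(fs,0).round(3),"se",(np.std(fs,0)/n**.5).round(3),"tau",np.mean(ta,0).round(3),(np.std(ta,0)/n**.5).round(3),"pos",o["eef_pos"].round(4),"w",o["grip_width"])
E
```

```text
clock: 4.35
eef_pos: [0.5337, 0.1103, 0.038]
tool_rot: [0.708, 0.002, -0.006, -0.707]
ft_force: [0.0, 0.1, 0.3]
grip_width: 0.0854
t 4.35 q [ 0.2   0.46 -0.14  0.98  0.    0.19] pos [0.5337 0.1103 0.038 ] w 0.0854 f [0.02 0.11 0.3 ]
SHIFT [0.1, -0.08, 0.02] TURN [0.01, -0.04, -0.03]
clock: 4.97
eef_pos: [0.5378, 0.1112, 0.0425]
tool_rot: [-0.707, -0.005, 0.003, 0.707]
ft_force: [0.3, 0.8, 6.4]
grip_width: 0.0411
t 4.97 q [ 0.2   0.46 -0.13  0.98  0.    0.19] pos [0.5378 0.1112 0.0425] w 0.0411 f [0.27 0.8  6.37]
SHIFT [-0.06, 0.1, -0.01] TURN [-0.0, -0.03, 0.02]
```

```bash
python3 -m handwheel '[[0,-0.3,0,0,0,0],[0,-0.7,0,0,0,0],[0,-1.2,0,0,0,0],[0,-1.2,0,0,0,0],[0,-1.2,0,0,0,0]]' -1; python3 wt.py 4; python3 wt.py 12
```

```text
clock: 5.6
eef_pos: [0.5361, 0.1108, 0.0704]
tool_rot: [-0.707, -0.004, 0.004, 0.707]
ft_force: [0.3, -0.7, -1.6]
grip_width: 0.0412
F [-0.28   0.037 -2.547] se [0.163 0.185 0.224] tau [-1.0000e-03 -4.4881e+01  2.3553e+01 -4.0000e-03 -0.0000e+00 -0.0000e+00] [0.    0.043 0.041 0.005 0.    0.   ] pos [0.5358 0.1107 0.0699] w 0.04128991786604498
F [-0.103 -0.062 -2.369] se [0.163 0.232 0.104] tau [-0.0000e+00 -4.4662e+01  2.3418e+01  6.0000e-03 -0.0000e+00 -0.0000e+00] [0.    0.007 0.003 0.001 0.    0.   ] pos [0.5362 0.1108 0.0704] w 0.04136274953140368
```

```bash
python3 - <<'E'
from fit import *
c=cam("top"); im=c["color"].astype(int); r,g,b=im[...,0],im[...,1],im[...,2]
print("cam",(-c["R"].T@c["tvec"]).round(3))
m=(b-r>12)&(b>100); m[:150]=0; m[240:]=0; m[:,:300]=0; m[:,370:]=0
p=np.argwhere(m)[:,::-1]; print(len(p))
w=np.array([p2w(c,q,.018) for q in p]); 
k=np.polyfit(w[:,1],w[:,0],1); res=w[:,0]-np.polyval(k,w[:,1]); ok=abs(res)<.004; k=np.polyfit(w[ok,1],w[ok,0],1)
print("blue x= a*y+b",k,"yaw",np.degrees(-np.arctan(k[0])), ok.sum(), w[ok,1].min(),w[ok,1].max())
# overlay
x0,y0,th=.4784,-.068,.047
def W(l): return np.array([x0+l[0]*np.cos(th)-l[1]*np.sin(th),y0+l[0]*np.sin(th)+l[1]*np.cos(th),l[2]])
s=6;X0,Y0=250,135
img=cv2.resize(cv2.cvtColor(c["color"],cv2.COLOR_RGB2BGR)[135:250,250:380],None,fx=s,fy=s,interpolation=cv2.INTER_CUBIC)
def line(a,b_,col):
    P=[tuple(int(v) for v in (((w2p(c,W(q))-[X0,Y0])+.5)*s)) for q in (a,b_)]; cv2.line(img,*P,col,1)
for ly in (0,.028): line((-.12,ly,.064),(.12,ly,.064),(0,255,0))
for ly in (-.234,-.262): line((-.12,ly,.068),(.12,ly,.068),(0,255,0))
line((0,0,.018),(0,-.34,.018),(0,255,0))
for a,b_ in(((.15,.05),(.15,-.35)),((-.15,.05),(-.15,-.35)),((.15,.05),(-.15,.05)),((.15,-.35),(-.15,-.35))): line((*a,.018),(*b_,.018),(255,255,0))
cv2.imwrite("pics/ov1.png",img)
E
```

```text
cam [0.407 0.007 1.595]
105
blue x= a*y+b [0.04251196 0.50039546] yaw -2.4342901396948537 38 -0.29468918369208474 -0.21525224082985828
```

View pics/ov1.png

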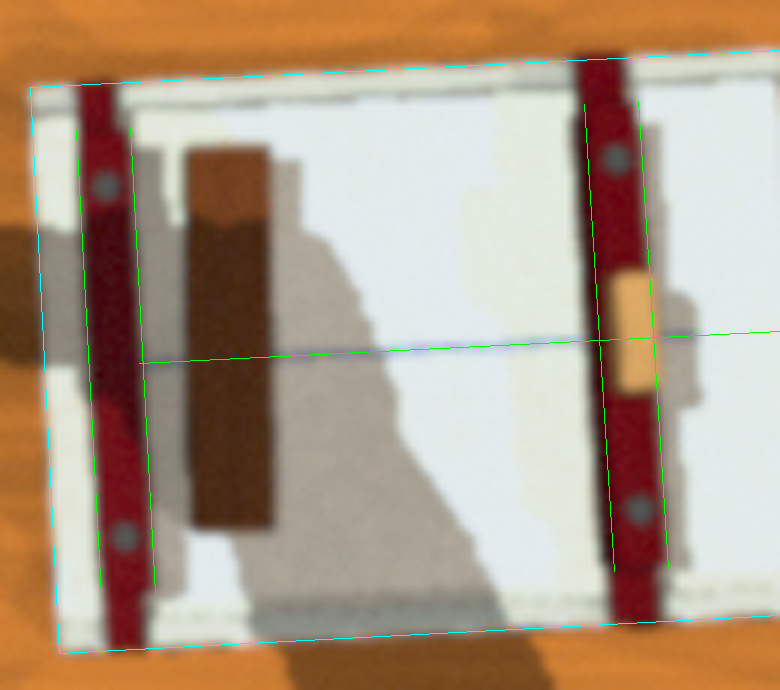

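```bash
python3 plan.py .4838 -.1819 .12 2.6; python3 -m handwheel '[[0,-1.5,0,0,0,0],[0,-3,-0.5,0,0,0],[0.3,-3,-2,0,0,0],[0.6,-3,-3.5,0,0,0],[0.9,-3,-5,0,0,0]]' -1; python3 plan.py .4838 -.1819 .12 2.6
```

```text
t 6.45 q [ 0.2   0.43 -0.1   1.05  0.    0.19] pos [0.5362 0.1108 0.0704] w 0.0415 f [-0.68 -0.22 -2.12]
SHIFT [-2.23, -1.98, -11.68] TURN [0.0, -0.19, -0.0]
clock: 7.08
eef_pos: [0.5604, -0.0149, 0.1456]
tool_rot: [-0.707, -0.004, 0.004, 0.707]
ft_force: [-0.4, 0.2, -2.1]
grip_width: 0.0414
t 7.08 q [-0.03  0.39  0.06  1.24  0.   -0.04] pos [ 0.5604 -0.0149  0.1456] w 0.0414 f [-0.38  0.17 -2.09]
SHIFT [-3.14, 1.02, -6.64] TURN [-0.0, -0.19, 0.0]
```

```bash
python3 -m handwheel '[[-0.8,0,-1.7,0,0,0],[-1.6,0,-3.4,0,-0.1,0],[-2.4,0,-5,0,-0.19,0],[-3.1,0.5,-6.6,0,-0.19,0],[-3.14,1.0,-6.64,0,-0.19,0]]' -1; python3 plan.py .4838 -.1819 .06 2.6;  python3 -m handwheel '[[0,0,0,0,0,0],[0,0,0,0,0,0],[0,0,0,0,0,0],[0,0,0,0,0,0],[0,0,0,0,0,0]]'; python3 plan.py .4838 -.1819 .06 2.6
python3 - <<'E'
from h import *
c=cam("top"); crop(c,"pl1.png",240,130,400,255,4.8); c=cam("side"); crop(c,"pl1s.png",150,60,350,220,3.8)
E
```

```text
clock: 7.7
eef_pos: [0.4825, -0.1834, 0.1204]
tool_rot: [0.707, 0.014, -0.014, -0.707]
ft_force: [-0.5, 1.1, -1.9]
grip_width: 0.0411
t 7.7 q [-0.36  0.32 -0.11  1.14 -0.   -0.4 ] pos [ 0.4825 -0.1834  0.1204] w 0.0411 f [-0.49  1.07 -1.94]
SHIFT [0.05, 2.41, 0.06] TURN [0.0, -0.03, 0.0]
clock: 8.32
eef_pos: [0.4838, -0.1805, 0.1206]
tool_rot: [0.707, 0.016, -0.016, -0.707]
ft_force: [0.2, -0.5, -1.7]
grip_width: 0.0414
t 8.32 q [-0.36  0.33 -0.11  1.14  0.   -0.4 ] pos [ 0.4838 -0.1805  0.1206] w 0.0414 f [ 0.17 -0.5  -1.68]
SHIFT [-0.01, 2.42, -0.05] TURN [0.0, -0.0, 0.0]
```

View pics/pl1.png

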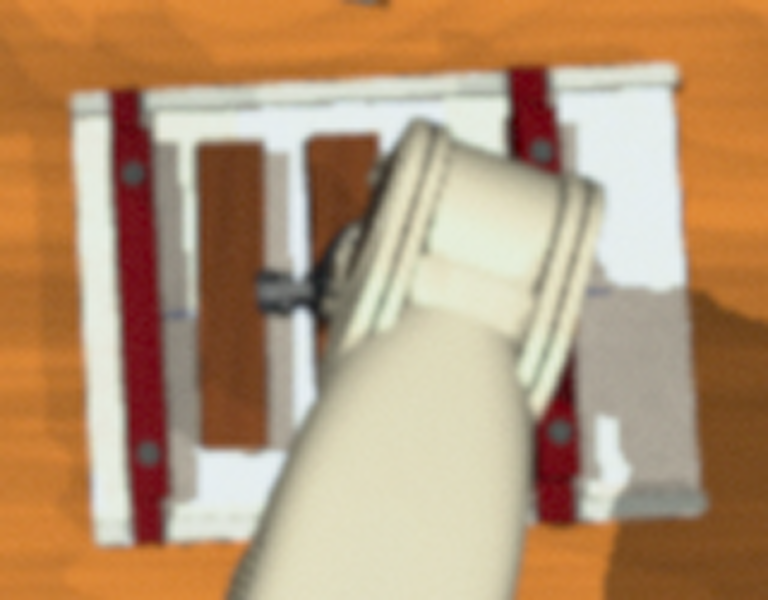

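View pics/pl1s.png

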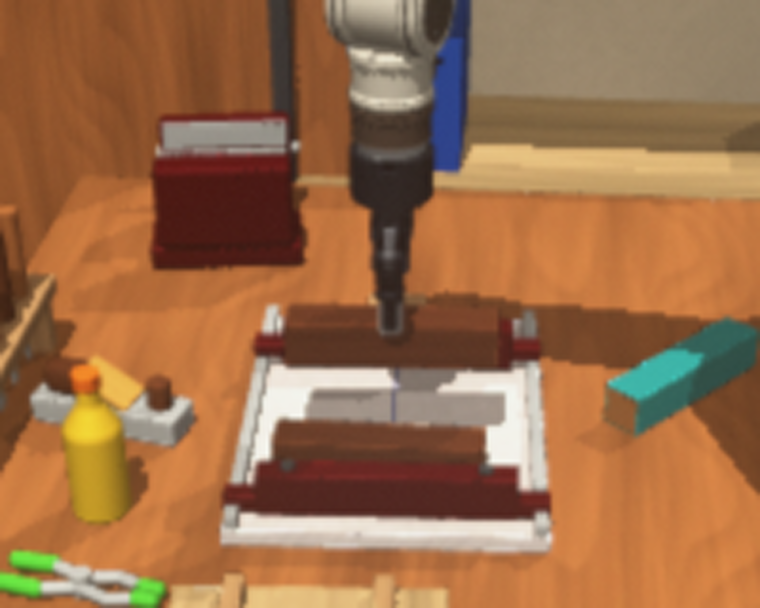

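```bash
python3 -m handwheel '[[0,1,-0.05,0,0,0],[0,2,-0.05,0,0,0],[0,3,-0.05,0,0,0],[0,3.4,-0.05,0,0,0],[0,3.6,-0.05,0,0,0]]' -1; python3 plan.py .4838 -.1819 .029 2.6;  python3 -m handwheel '[[0,0,0,0,0,0],[0,0,0,0,0,0],[0,0,0,0,0,0],[0,0,0,0,0,0],[0,0,0,0,0,0]]'; python3 plan.py .4838 -.1819 .029 2.6

```

```text
clock: 9.05
eef_pos: [0.4836, -0.1821, 0.0304]
tool_rot: [-0.707, -0.016, 0.016, 0.707]
ft_force: [-7.8, 1.9, 21.5]
grip_width: 0.0412
t 9.05 q [-0.36  0.42 -0.23  0.92 -0.   -0.4 ] pos [ 0.4836 -0.1821  0.0304] w 0.0412 f [-7.83  1.94 21.51]
SHIFT [0.01, 0.06, 0.01] TURN [-0.0, -0.0, -0.0]
clock: 9.68
eef_pos: [0.4838, -0.1821, 0.0306]
tool_rot: [0.707, 0.016, -0.016, -0.707]
ft_force: [-0.5, 0.4, -1.5]
grip_width: 0.0414
t 9.68 q [-0.36  0.42 -0.23  0.92  0.   -0.4 ] pos [ 0.4838 -0.1821  0.0306] w 0.0414 f [-0.49  0.38 -1.53]
SHIFT [0.0, 0.06, 0.01] TURN [0.0, -0.0, 0.0]
```

```bash
python3 -m handwheel '[[0,0,0,0,0,0],[0,0,0,0,0,0],[0,0,0,0,0,0],[0,0,0,0,0,0],[0,-0.3,0,0,0,0]]' 0.3; python3 -m handwheel '[[0,-1,0,0,0,0],[0,-2,0,0,0,0],[0,-3,0,0,0,0],[0,-4,0,0,0,0],[0,-5,0,0,0,0]]' 0.3; python3 plan.py .5237 .2042 .15 3.6; python3 wt.py 14
```

```text
clock: 10.3
eef_pos: [0.483, -0.1819, 0.0376]
tool_rot: [-0.707, -0.015, 0.016, 0.707]
ft_force: [0.2, 0.4, 0.2]
grip_width: 0.0554
clock: 10.92
eef_pos: [0.4836, -0.1821, 0.1644]
tool_rot: [0.707, 0.016, -0.016, -0.707]
ft_force: [1.0, 0.4, 0.1]
grip_width: 0.0555
t 10.93 q [-0.36  0.29 -0.03  1.24 -0.   -0.4 ] pos [ 0.4836 -0.1821  0.1644] w 0.0555 f [0.96 0.42 0.14]
SHIFT [2.29, 0.57, 15.37] TURN [0.0, -0.1, 0.0]
F [ 0.017 -0.12   0.167] se [0.155 0.133 0.219] tau [ -0.    -39.007  24.442   0.064  -0.      0.   ] [0.    0.544 0.393 0.038 0.    0.   ] pos [ 0.4835 -0.182   0.1626] w 0.05562471816619951
```

```bash
python3 -m handwheel '[[0.2,0,1.6,0,0,0],[0.5,0,3.3,0,0,0],[0.8,0.1,5.3,0,0,0],[1,0.2,7.4,0,0,0],[1.3,0.3,9.4,0,0,0]]' 1; python3 plan.py .5237 .2042 .14 3.6
```

```text
clock: 12.25
eef_pos: [0.5055, 0.0558, 0.1554]
tool_rot: [-0.707, -0.016, 0.016, 0.707]
ft_force: [1.4, 0.6, 0.2]
grip_width: 0.0853
t 12.25 q [ 0.11  0.28 -0.07  1.22 -0.    0.07] pos [0.5055 0.0558 0.1554] w 0.0853 f [1.43 0.57 0.17]
SHIFT [0.99, 0.62, 5.9] TURN [-0.0, -0.1, 0.0]
```

```bash
python3 -m handwheel '[[0.3,0.1,1.5,0,0,0],[0.5,0.2,3,0,-0.1,0],[0.8,0.4,4.8,0,-0.1,0],[1,0.6,5.9,0,-0.1,0],[1,0.6,5.9,0,-0.1,0]]' 1; python3 plan.py .5237 .2042 .04 3.6; python3 - <<'E'
from h import *
c=cam("top"); crop(c,"a2.png",100,130,400,255,2.6); c=cam("side"); crop(c,"a2s.png",150,80,320,330,2.4)
E
```

```text
clock: 12.88
eef_pos: [0.5237, 0.2045, 0.1396]
tool_rot: [0.707, 0.023, -0.023, -0.707]
ft_force: [-0.7, -0.3, 0.5]
grip_width: 0.0855
t 12.88 q [0.37 0.4  0.05 1.23 0.   0.31] pos [0.5237 0.2045 0.1396] w 0.0855 f [-0.67 -0.29  0.49]
SHIFT [0.0, 3.98, -0.01] TURN [0.0, 0.01, -0.01]
```

View pics/a2.png

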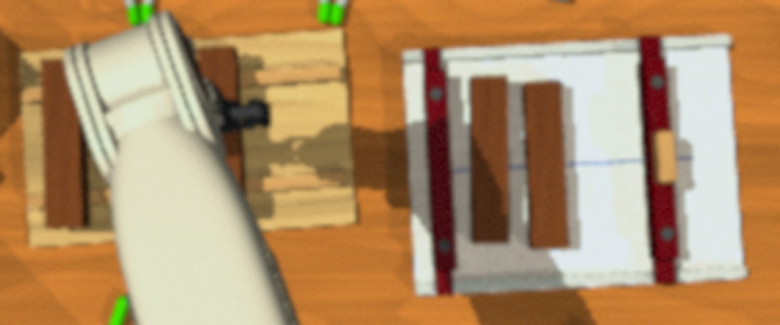

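View pics/a2s.png

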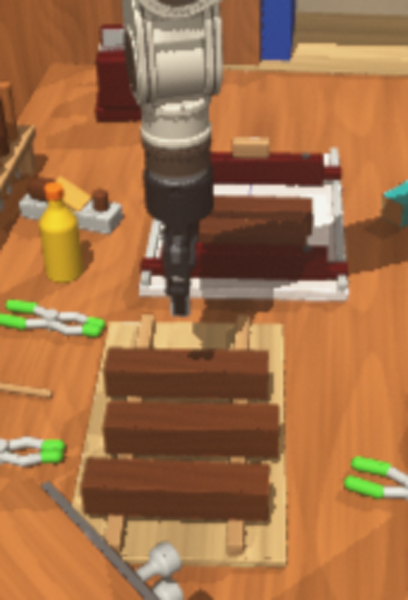

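```bash
python3 -m handwheel '[[0,1,0,0,0,0],[0,2,0,0,0,0],[0,3,0,0,0,0],[0,3.8,0,0,0,0],[0,3.98,0,0,0,0]]' 1; python3 plan.py .5237 .2042 .04 3.6
python3 -m handwheel '[[0,0,0,0,0,0],[0,0,0,0,0,0],[0,0,0,0,0,0],[0,0,0,0,0,0],[0,0,0,0,0,0]]' -1; python3 plan.py .5237 .2042 .07 3.6
python3 -m handwheel '[[0,-0.3,0,0,0,0],[0,-0.7,0,0,0,0],[0,-1.2,0,0,0,0],[0,-1.2,0,0,0,0],[0,-1.2,0,0,0,0]]' -1;  python3 wt.py 6; python3 wt.py 16
```

```text
clock: 13.6
eef_pos: [0.5229, 0.2008, 0.0398]
tool_rot: [0.707, 0.02, -0.022, -0.706]
ft_force: [0.0, 0.0, 0.0]
grip_width: 0.0851
t 13.6 q [ 0.37  0.48 -0.09  1.   -0.    0.31] pos [0.5229 0.2008 0.0398] w 0.0851 f [0.01 0.02 0.05]
SHIFT [0.04, -0.01, 0.13] TURN [0.01, -0.02, -0.02]
clock: 14.22
eef_pos: [0.5252, 0.2029, 0.0426]
tool_rot: [-0.707, -0.023, 0.021, 0.707]
ft_force: [-0.3, 0.1, 6.5]
grip_width: 0.0411
t 14.22 q [ 0.37  0.48 -0.09  1.   -0.    0.31] pos [0.5252 0.2029 0.0426] w 0.0411 f [-0.31  0.09  6.52]
SHIFT [-0.05, -1.1, 0.05] TURN [-0.0, -0.0, 0.02]
clock: 14.85
eef_pos: [0.5239, 0.2026, 0.0709]
tool_rot: [-0.707, -0.022, 0.022, 0.707]
ft_force: [0.6, 1.0, -2.0]
grip_width: 0.0412
F [-0.102  0.035 -2.245] se [0.209 0.082 0.163] tau [ 2.0000e-03 -4.6193e+01  2.3720e+01  1.0000e-03  0.0000e+00 -0.0000e+00] [0.    0.045 0.038 0.004 0.    0.   ] pos [0.5237 0.2025 0.0706] w 0.041595107888202615
F [ 0.017 -0.036 -2.429] se [0.103 0.117 0.116] tau [ 0.0000e+00 -4.6025e+01  2.3633e+01  5.0000e-03  0.0000e+00  0.0000e+00] [0.    0.002 0.003 0.001 0.    0.   ] pos [0.524  0.2026 0.0709] w 0.04175659910209339
```

```bash
cat > loc.py <<'E'
from fit import *
F=(.4784,-.068,.0455)
def tolocal(q):
    d=np.array(q[:2])-F[:2]; cs,sn=np.cos(F[2]),np.sin(F[2]); return np.array([d@[cs,sn],d@[-sn,cs],np.degrees(q[2]-F[2])])
def toworld(lx,ly):
    cs,sn=np.cos(F[2]),np.sin(F[2]); return np.array([F[0]+lx*cs-ly*sn,F[1]+lx*sn+ly*cs])
def stv(c,l,x0,y0,s,z=.062):
    uv=[((x+.5)/s-.5+x0,(y+.5)/s-.5+y0) for x,y in l]
    q,r=fit(c,uv,[(.1,.022,z),(.1,-.022,z),(-.1,-.022,z),(-.1,.022,z)]); return q,abs(r).max()
E
python3 - <<'E'
from loc import *
c=cam("top")
for l in ([(472,77),(506,77),(507,242),(471,241)],[(524,83),(560,83),(568,247),(530,247)]):
    q,r=stv(c,l,100,130,2.6); print(q.round(4),tolocal(q).round(4),r)
print(toworld(0,-.181))
E
python3 plan.py .4866 -.2488 .13 2.6
```

```text
[ 0.4897 -0.1126 -0.0086] [ 0.0092 -0.045  -3.1013] 0.8518156417558487
[ 0.4826 -0.1796  0.0299] [-0.0009 -0.1117 -0.8944] 1.0337866487741394
[ 0.48663266 -0.24881267]
t 16.0 q [ 0.37  0.45 -0.05  1.06 -0.    0.31] pos [0.524  0.2026 0.0709] w 0.0415 f [ 0.21 -0.29 -2.72]
SHIFT [-2.61, -2.36, -17.93] TURN [-0.0, 0.1, 0.0]
```

```bash
python3 -m handwheel '[[0,-1.2,0,0,0,0],[0,-2.4,-0.8,0,0,0],[-0.3,-3,-2.5,0,0,0],[-0.6,-3,-4.2,0,0,0],[-1,-3,-6,0,0.1,0]]' -1; python3 -m handwheel '[[-0.4,0,-2,0,0,0],[-0.8,0,-4,0,0,0],[-1.1,0.3,-6,0,0,0],[-1.4,0.6,-8,0,0,0],[-1.5,0.6,-10,0,0,0]]' -1; python3 plan.py .4866 -.2488 .08 2.6
```

```text
clock: 16.62
eef_pos: [0.5085, 0.0503, 0.1463]
tool_rot: [0.707, 0.016, -0.015, -0.707]
ft_force: [0.6, -0.4, -2.9]
grip_width: 0.0414
clock: 17.25
eef_pos: [0.481, -0.2014, 0.1304]
tool_rot: [-0.707, -0.015, 0.016, 0.707]
ft_force: [1.0, -0.2, -1.9]
grip_width: 0.0414
t 17.25 q [-0.4   0.33 -0.08  1.17  0.   -0.44] pos [ 0.481  -0.2014  0.1304] w 0.0414 f [ 1.03 -0.22 -1.92]
SHIFT [0.14, 2.02, -1.9] TURN [-0.0, -0.01, -0.01]
```

```bash
python3 -m handwheel '[[0.1,0,-0.8,0,0,0],[0.14,0,-1.8,0,0,0],[0.14,0.8,-1.9,0,0,0],[0.14,1.8,-1.9,0,0,0],[0.14,2.4,-1.9,0,0,0]]' -1; python3 plan.py .4866 -.2488 .0295 2.6
```

```text
clock: 17.88
eef_pos: [0.4872, -0.2466, 0.0697]
tool_rot: [-0.707, -0.015, 0.017, 0.707]
ft_force: [-0.3, 0.1, -1.6]
grip_width: 0.0413
t 17.88 q [-0.47  0.43 -0.1   1.05  0.   -0.51] pos [ 0.4872 -0.2466  0.0697] w 0.0413 f [-0.3   0.07 -1.6 ]
SHIFT [-0.03, 1.61, -0.09] TURN [-0.01, -0.0, -0.01]
```

```bash
python3 -m handwheel '[[0,0.6,0,0,0,0],[0,1.1,0,0,0,0],[0,1.4,0,0,0,0],[0,1.52,0,0,0,0],[0,1.58,0,0,0,0]]' -1; python3 plan.py .4866 -.2488 .0295 2.6;python3 - <<'E'
from h import *
c=cam("top"); crop(c,"pl2.png",240,130,400,255,4.8); c=cam("side"); crop(c,"pl2s.png",180,110,320,220,5)
E
```

```text
clock: 18.5
eef_pos: [0.4879, -0.2475, 0.0316]
tool_rot: [0.707, 0.016, -0.016, -0.707]
ft_force: [0.8, 1.2, -1.1]
grip_width: 0.0413
t 18.5 q [-0.47  0.47 -0.15  0.96  0.   -0.51] pos [ 0.4879 -0.2475  0.0316] w 0.0413 f [ 0.83  1.21 -1.1 ]
SHIFT [-0.05, 0.08, -0.05] TURN [0.0, -0.0, 0.0]
```

View pics/pl2s.png

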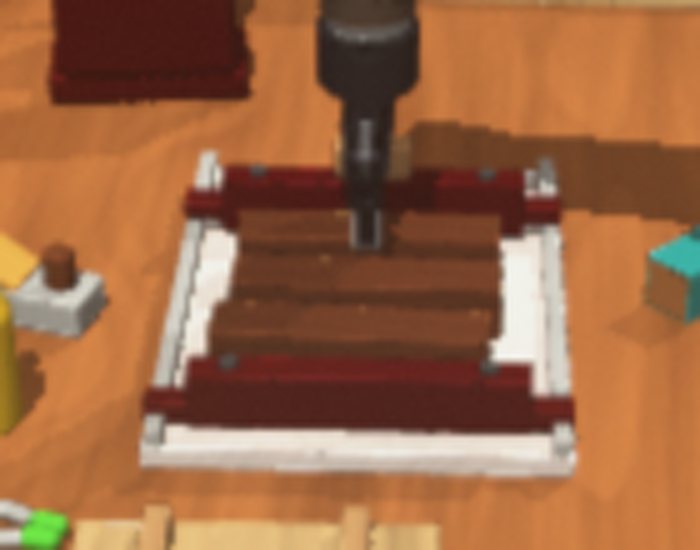

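```bash
python3 -m handwheel '[[0,0.05,0,0,0,0],[0,0.05,0,0,0,0],[0,0.05,0,0,0,0],[0,0.05,0,0,0,0],[0,-0.3,0,0,0,0]]' 0.22; python3 -m handwheel '[[0,-1,0,0,0,0],[0,-2,0,0,0,0],[0,-3,0.6,0,0,0],[0,-4,2,0,0,0],[0,-4.2,4,0,0,0]]' 0.22; python3 plan.py .5048 .2996 .14 3.6
```

```text
clock: 19.23
eef_pos: [0.487, -0.2471, 0.0386]
tool_rot: [-0.707, -0.015, 0.016, 0.707]
ft_force: [-0.7, 0.0, -0.8]
grip_width: 0.0518
clock: 19.85
eef_pos: [0.4849, -0.1478, 0.1467]
tool_rot: [0.708, 0.017, -0.013, -0.706]
ft_force: [0.9, 0.6, -0.4]
grip_width: 0.0522
t 19.85 q [-0.3   0.28 -0.09  1.19  0.   -0.34] pos [ 0.4849 -0.1478  0.1467] w 0.0522 f [ 0.92  0.64 -0.43]
SHIFT [1.55, 0.24, 17.85] TURN [0.01, -0.12, 0.03]
```

```bash
python3 -m handwheel '[[0.1,0,2,0,0,0],[0.3,0,4.2,0,0,0],[0.5,0,6.4,0,0,0],[0.7,0.1,8.6,0,0,0],[0.9,0.1,10.8,0,-0.1,0]]' 1; python3 -m handwheel '[[0.1,0,2,0,0,0],[0.3,0,4,0,0,0],[0.5,0,5.6,0,0,0],[0.7,0.1,6.9,0,0,0],[0.7,0.1,6.9,0,0,0]]' 1; python3 plan.py .5048 .2996 .04 3.6;  python3 - <<'E'
from h import *
c=cam("top"); crop(c,"a3.png",100,130,400,255,2.6); c=cam("side"); crop(c,"a3s.png",150,80,320,330,2.4)
E
```

```text
clock: 20.48
eef_pos: [0.4936, 0.125, 0.1422]
tool_rot: [-0.707, -0.022, 0.022, 0.707]
ft_force: [0.9, 0.1, 0.3]
grip_width: 0.0854
clock: 21.1
eef_pos: [0.5002, 0.2988, 0.139]
tool_rot: [-0.707, -0.023, 0.023, 0.707]
ft_force: [0.2, 0.5, 0.5]
grip_width: 0.0856
t 21.1 q [0.54 0.44 0.11 1.24 0.   0.47] pos [0.5002 0.2988 0.139 ] w 0.0856 f [0.17 0.47 0.48]
SHIFT [0.18, 3.96, 0.02] TURN [-0.0, 0.02, 0.0]
```

View pics/a3.png

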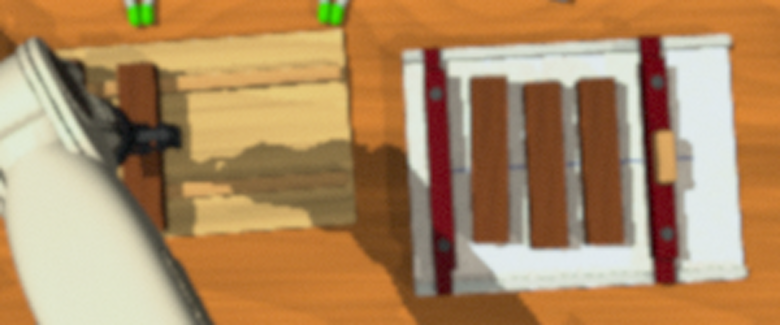

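View pics/a3s.png

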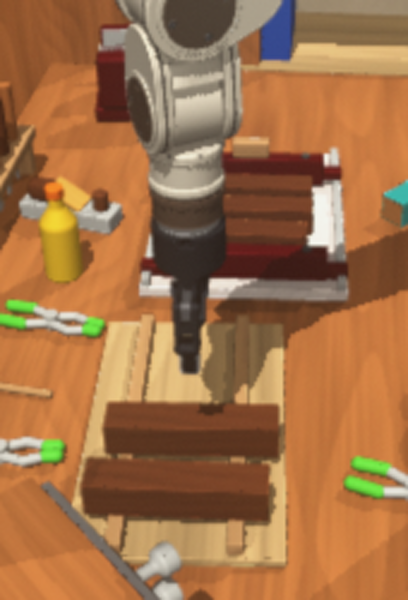

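```bash
python3 -m handwheel '[[0.18,1,0.02,0,0,0],[0.18,2,0.02,0,0,0],[0.18,3,0.02,0,0,0],[0.18,3.8,0.02,0,0,0],[0.18,3.96,0.02,0,0,0]]' 1; python3 plan.py .5048 .2996 .04 3.6
python3 -m handwheel '[[0,0,0,0,0,0],[0,0,0,0,0,0],[0,0,0,0,0,0],[0,0,0,0,0,0],[0,0,0,0,0,0]]' -1; python3 plan.py .5048 .2996 .07 3.6
python3 -m handwheel '[[0,-0.3,0,0,0,0],[0,-0.7,0,0,0,0],[0,-1.2,0,0,0,0],[0,-1.2,0,0,0,0],[0,-1.2,0,0,0,0]]' -1;  python3 wt.py 6; python3 wt.py 16
```

```text
clock: 21.82
eef_pos: [0.5039, 0.2952, 0.0389]
tool_rot: [0.707, 0.02, -0.022, -0.706]
ft_force: [-0.4, -0.2, 0.2]
grip_width: 0.0853
t 21.82 q [ 0.53  0.53 -0.02  1.02 -0.    0.47] pos [0.5039 0.2952 0.0389] w 0.0853 f [-0.4  -0.22  0.15]
SHIFT [0.05, -0.05, 0.17] TURN [0.01, -0.01, -0.02]
clock: 22.45
eef_pos: [0.506, 0.298, 0.0417]
tool_rot: [-0.706, -0.023, 0.021, 0.707]
ft_force: [-0.3, -0.1, 5.8]
grip_width: 0.0415
t 22.45 q [ 0.53  0.52 -0.02  1.02 -0.    0.47] pos [0.506  0.298  0.0417] w 0.0415 f [-0.31 -0.12  5.75]
SHIFT [-0.04, -1.13, 0.07] TURN [-0.01, -0.0, 0.02]
clock: 23.08
eef_pos: [0.5047, 0.2972, 0.0699]
tool_rot: [0.707, 0.022, -0.022, -0.707]
ft_force: [-0.8, 0.7, -4.9]
grip_width: 0.0415
F [-0.16  -0.132 -4.529] se [0.258 0.149 0.236] tau [ 1.0000e-03 -4.9701e+01  2.4737e+01  1.0000e-03  1.0000e-03 -0.0000e+00] [0.    0.05  0.042 0.006 0.    0.   ] pos [0.5046 0.2971 0.0695] w 0.041697163759013965
F [-0.075 -0.035 -4.016] se [0.118 0.135 0.146] tau [-0.0000e+00 -4.9525e+01  2.4644e+01  6.0000e-03  1.0000e-03  0.0000e+00] [0.    0.003 0.003 0.001 0.    0.   ] pos [0.5048 0.2973 0.0699] w 0.04197654093513522
```

```bash
python3 -m handwheel '[[0,0.4,0,0,0,0],[0,0.8,0,0,0,0],[0,1.0,0,0,0,0],[0,1.12,0,0,0,0],[0,1.15,0,0,0,0]]' -1; python3 -m handwheel '[[0,0,0,0,0,0],[0,0,0,0,0,0],[0,0,0,0,0,0],[0,0,0,0,0,0],[0,0,0,0,0,0]]' 1; python3 -m handwheel '[[0,-1,0,0,0,0],[0,-2,0,0,0,0],[0,-3,0,0,0,0],[0,-3.5,0,0,0,0],[0,-3.5,0.2,0,0,0]]' 1;python3 plan.py .5091 .3911 .13 2.1
```

```text
clock: 24.8
eef_pos: [0.5051, 0.2974, 0.0417]
tool_rot: [-0.707, -0.022, 0.022, 0.707]
ft_force: [-2.3, -0.7, 2.2]
grip_width: 0.0419
clock: 25.42
eef_pos: [0.5049, 0.2973, 0.0412]
tool_rot: [-0.707, -0.022, 0.022, 0.707]
ft_force: [0.5, -0.3, -0.3]
grip_width: 0.0852
clock: 26.05
eef_pos: [0.5051, 0.3026, 0.1294]
tool_rot: [-0.706, -0.022, 0.021, 0.707]
ft_force: [0.8, -0.4, -0.1]
grip_width: 0.0855
t 26.05 q [0.54 0.45 0.11 1.23 0.   0.48] pos [0.5051 0.3026 0.1294] w 0.0855 f [ 0.85 -0.37 -0.09]
SHIFT [0.38, -0.02, 3.53] TURN [-0.01, 0.14, 0.01]
```

```bash
python3 - <<'E'
from h import *
t=cam("top"); s=cam("side")
P=lambda c:c["K"]@np.column_stack([c["R"],c["tvec"]])
for a,b in (((66,186),(217,313)),((85,155),(170,283)),((22,102),(170,283)),((5,212),(243,372)),((85,155),(243,372))):
    X=cv2.triangulatePoints(P(t),P(s),np.array(a,float).reshape(2,1),np.array(b,float).reshape(2,1)); X=X[:3,0]/X[3,0]
    print(a,b,X.round(3),w2p(t,X).round(1),w2p(s,X).round(1))
crop(t,"box.png",0,90,250,290,3.1); crop(s,"boxs.png",60,200,320,384,3)
E
```

```text
(66, 186) (217, 313) [0.5   0.547 0.127] [ 66.1 186.8] [215.4 312.9]
(85, 155) (170, 283) [0.601 0.489 0.146] [ 84.4 151.9] [175.6 283.6]
(22, 102) (170, 283) [0.655 0.602 0.295] [ 22.9 124.1] [124.5 273.2]
(5, 212) (243, 372) [0.424 0.705 0.169] [  5.  212.6] [241.7 371.9]
(85, 155) (243, 372) [ 0.547  0.561 -0.064] [ 83.3 176.4] [199.6 366.2]
```

View pics/box.png

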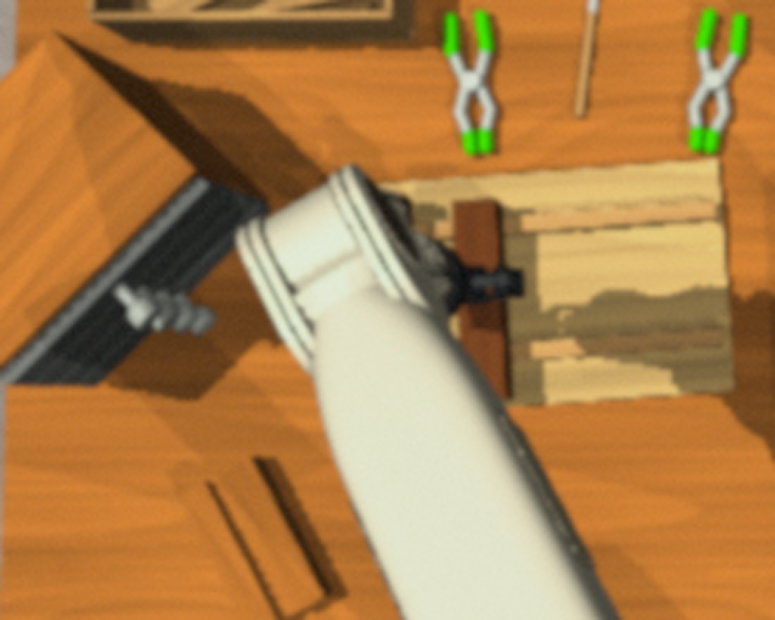

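View pics/boxs.png

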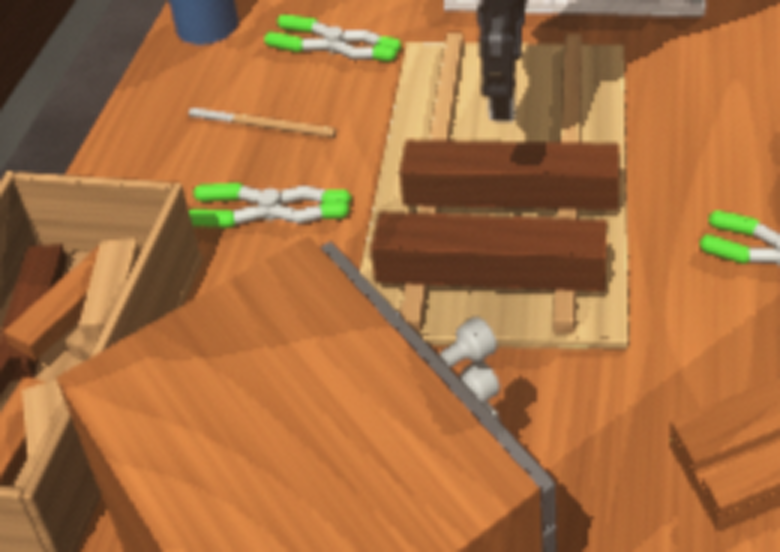

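```bash
python3 - <<'E'
from h import *
t=cam("top"); s=cam("side")
P=lambda c:c["K"]@np.column_stack([c["R"],c["tvec"]])
for n,a,b in (("corner",(208/3.1,90+182/3.1),(60+330/3,200+247/3)),("front left corner",(0,90+382/3.1),(60+550/3,200+485/3)),("far corner",(55/3.1,90+35/3.1),(60+62/3,200+380/3))):
    X=cv2.triangulatePoints(P(t),P(s),np.array(a,float).reshape(2,1),np.array(b,float).reshape(2,1)); X=X[:3,0]/X[3,0]
    print(n,X.round(3),w2p(t,X).round(1),a,w2p(s,X).round(1),b)
# vertical markers above TCP in side view
e=bot.get_obs()["eef_pos"]
im=cv2.cvtColor(s["color"],cv2.COLOR_RGB2BGR).copy()
im=cv2.resize(im,None,fx=1.5,fy=1.5)
for h in (0,.05,.1,.15,.2,.25,.3):
    p=w2p(s,e+[0,0,h])*1.5; cv2.circle(im,tuple(int(v) for v in p),3,(255,255,0),-1)
cv2.imwrite("pics/wr.png",im)
it=cv2.resize(cv2.cvtColor(t["color"],cv2.COLOR_RGB2BGR),None,fx=1.5,fy=1.5)
for h in (.2,.3):
    p=w2p(t,e+[0,0,h])*1.5; cv2.circle(it,tuple(int(v) for v in p),3,(255,255,0),-1)
cv2.imwrite("pics/wrt.png",it)
E
```

```text
corner [0.603 0.524 0.189] [ 67.2 149.3] (67.09677419354838, 148.70967741935485) [168.9 282.2] (170.0, 282.3333333333333)
front left corner [0.421 0.704 0.2  ] [  0.  213.4] (0, 213.2258064516129) [242.9 361.6] (243.33333333333334, 361.66666666666663)
far corner [0.738 0.661 0.203] [ 17.7 101.2] (17.741935483870968, 101.29032258064515) [ 80.8 326.7] (80.66666666666667, 326.6666666666667)
```

View pics/wr.png

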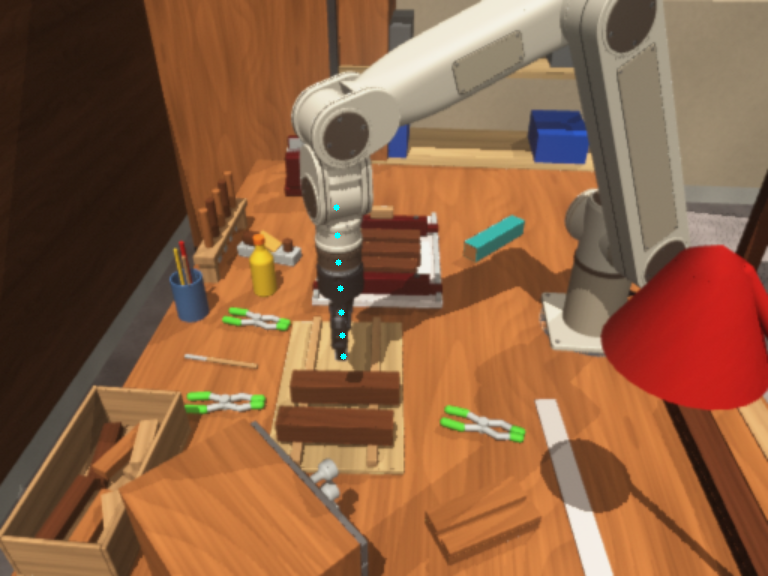

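View pics/wrt.png

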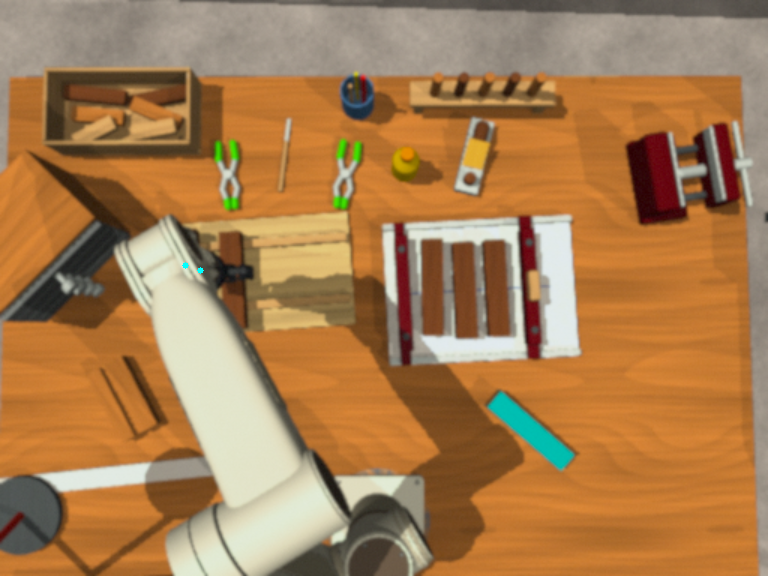

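```bash
python3 plan.py .5091 .3911 .13 2.1;python3 -m handwheel '[[0.1,0,1,0,0,0],[0.2,0,2,0,0.1,0],[0.38,0,3,0,0.14,0],[0.38,0,3.5,0,0.14,0],[0.38,0,3.5,0,0.14,0]]' 1; python3 plan.py .5091 .3911 .04 2.1;
python3 -m handwheel '[[0,1,0,0,0,0],[0,2,0,0,0,0],[0,3,0,0,0,0],[0,3.5,0,0,0,0],[0,3.6,0,0,0,0]]' 1; python3 plan.py .5091 .3911 .04 2.1
```

```text
t 26.25 q [ 0.54  0.46  0.11  1.23 -0.    0.48] pos [0.5037 0.302  0.1272] w 0.0853 f [-1.28 -0.56  0.33]
SHIFT [0.44, -0.12, 3.54] TURN [0.01, 0.15, -0.01]
clock: 26.88
eef_pos: [0.508, 0.3904, 0.1277]
tool_rot: [0.707, 0.013, -0.014, -0.707]
ft_force: [-0.5, 0.2, 0.2]
grip_width: 0.0855
t 26.88 q [ 0.66  0.56  0.28  1.29 -0.    0.62] pos [0.508  0.3904 0.1277] w 0.0855 f [-0.47  0.22  0.19]
SHIFT [0.05, 3.51, 0.03] TURN [0.01, 0.01, -0.01]
clock: 27.5
eef_pos: [0.5082, 0.3892, 0.0379]
tool_rot: [0.707, 0.013, -0.014, -0.707]
ft_force: [0.5, 0.4, 0.4]
grip_width: 0.0853
t 27.5 q [ 0.65  0.63  0.15  1.1  -0.    0.62] pos [0.5082 0.3892 0.0379] w 0.0853 f [0.52 0.39 0.37]
SHIFT [0.04, -0.08, 0.08] TURN [0.01, 0.0, -0.01]
```

```bash
python3 -m handwheel '[[0,0,0,0,0,0],[0,0,0,0,0,0],[0,0,0,0,0,0],[0,0,0,0,0,0],[0,0,0,0,0,0]]' -1; 
python3 -m handwheel '[[0,-0.3,0,0,0,0],[0,-0.7,0,0,0,0],[0,-1.2,0,0,0,0],[0,-1.2,0,0,0,0],[0,-1.2,0,0,0,0]]' -1;  python3 wt.py 6; python3 wt.py 16
```

```text
clock: 28.12
eef_pos: [0.5095, 0.3909, 0.0402]
tool_rot: [-0.706, -0.014, 0.013, 0.708]
ft_force: [-0.9, 0.4, 4.9]
grip_width: 0.0421
clock: 28.75
eef_pos: [0.5085, 0.3902, 0.0686]
tool_rot: [0.707, 0.013, -0.013, -0.707]
ft_force: [0.5, 0.7, -2.4]
grip_width: 0.0419
F [ 0.104 -0.073 -2.119] se [0.201 0.171 0.13 ] tau [ 1.0000e-03 -5.3873e+01  2.4827e+01 -1.0000e-03 -1.0000e-03 -0.0000e+00] [0.    0.057 0.041 0.004 0.    0.   ] pos [0.5083 0.39   0.0682] w 0.04192732398589396
F [ 0.01   0.216 -2.158] se [0.106 0.131 0.094] tau [-0.0000e+00 -5.3668e+01  2.4727e+01  2.0000e-03 -1.0000e-03  0.0000e+00] [0.    0.003 0.003 0.001 0.    0.   ] pos [0.5086 0.3902 0.0686] w 0.041885003660355954
```

```bash
python3 -m handwheel '[[0,0.4,0,0,0,0],[0,0.8,0,0,0,0],[0,1.0,0,0,0,0],[0,1.12,0,0,0,0],[0,1.15,0,0,0,0]]' -1; python3 -m handwheel '[[0,0,0,0,0,0],[0,0,0,0,0,0],[0,0,0,0,0,0],[0,0,0,0,0,0],[0,0,0,0,0,0]]' 1; python3 -m handwheel '[[0,-1,0,0,0,0],[0,-2,0,0,0,0],[0,-3,0,0,0,0],[0,-4,-1,0,0,0],[0,-5,-3,0,0,0]]' 1;python3 plan.py .4898 -.3157 .18 2.6
python3 - <<'E'
from loc import *
print(toworld(0,-.248))
c=cam("top");crop(c,"g0.png",240,130,400,255,4.8)
E
```

```text
clock: 30.48
eef_pos: [0.5087, 0.3903, 0.0403]
tool_rot: [-0.707, -0.013, 0.013, 0.707]
ft_force: [-0.9, -1.3, 1.0]
grip_width: 0.0418
clock: 31.1
eef_pos: [0.5086, 0.3902, 0.0399]
tool_rot: [-0.707, -0.013, 0.013, 0.707]
ft_force: [-0.1, -0.3, -0.3]
grip_width: 0.0854
clock: 31.72
eef_pos: [0.5113, 0.316, 0.1654]
tool_rot: [-0.707, -0.015, 0.014, 0.707]
ft_force: [1.0, -0.5, 1.0]
grip_width: 0.0849
t 31.73 q [0.55 0.46 0.22 1.33 0.   0.51] pos [0.5113 0.316  0.1654] w 0.0849 f [ 1.01 -0.49  1.01]
SHIFT [-1.89, -0.6, -25.21] TURN [-0.0, -0.03, 0.0]
[ 0.48968011 -0.31574333]
```

View pics/g0.png

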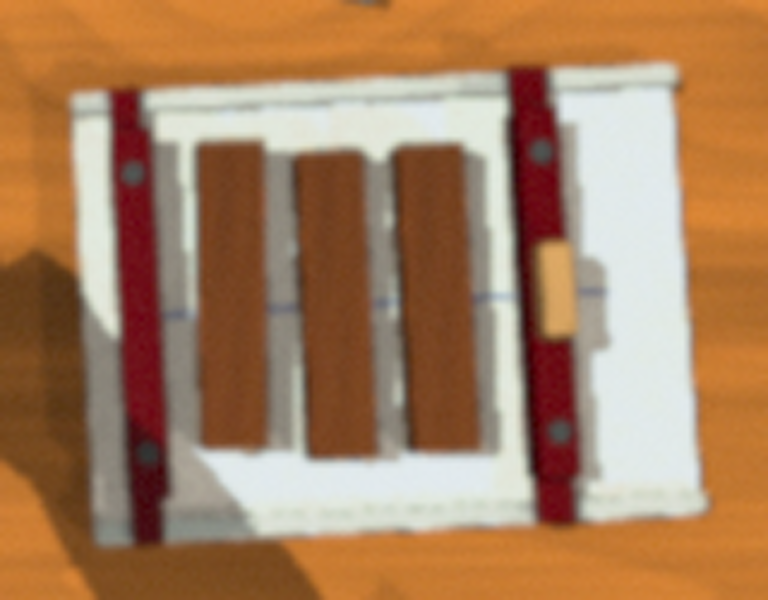

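```bash
python3 -m handwheel '[[-0.2,0,-2,0,0,0],[-0.4,-0.1,-4.2,0,0,0],[-0.6,-0.2,-6.4,0,0,0],[-0.8,-0.4,-8.6,0,0,0],[-1,-0.6,-10.8,0,0,0]]' 1;python3 -m handwheel '[[-0.2,0,-2,0,0,0],[-0.4,0,-4.2,0,0,0],[-0.6,0,-6.4,0,0,0],[-0.8,0,-8.6,0,0,0],[-0.9,0,-10.8,0,0,0]]' 0.2; python3 - <<'E'
from loc import *
c=cam("top"); q=p2w(c,((559.5)/4.8-.5+240,290.5/4.8-.5+130),.098); print("grip",q,tolocal([*q[:2],0])[:2])
E
python3 plan.py .4898 -.3157 .17 2.6
```

```text
clock: 32.4
eef_pos: [0.4964, 0.0429, 0.1802]
tool_rot: [0.707, 0.014, -0.013, -0.707]
ft_force: [0.1, 1.0, -1.6]
grip_width: 0.0855
clock: 33.02
eef_pos: [0.484, -0.2279, 0.1802]
tool_rot: [0.707, 0.013, -0.013, -0.707]
ft_force: [0.5, -0.1, -0.4]
grip_width: 0.051
grip [ 0.48941052 -0.31591232  0.098     ] [-0.000277   -0.24815655]
t 33.08 q [-0.45  0.32  0.05  1.3  -0.   -0.48] pos [ 0.4839 -0.2347  0.1799] w 0.0511 f [ 2.3  -5.31  0.26]
SHIFT [0.14, 0.42, -3.24] TURN [0.03, -0.08, 0.0]
```

```bash
python3 -m handwheel '[[0.1,0,-1.2,0,0,0],[0.15,0,-2.4,0,-0.05,0],[0.15,0.3,-3.24,0,-0.05,0],[0.15,1.2,-3.24,0,-0.05,0],[0.15,2,-3.24,0,-0.05,0]]' 0.2; python3 plan.py .4896 -.3158 .073 2.6
```

```text
clock: 33.7
eef_pos: [0.4907, -0.3069, 0.1286]
tool_rot: [-0.707, -0.016, 0.016, 0.707]
ft_force: [-0.9, -0.3, -1.1]
grip_width: 0.0515
t 33.7 q [-0.56  0.44  0.08  1.22  0.   -0.6 ] pos [ 0.4907 -0.3069  0.1286] w 0.0515 f [-0.86 -0.28 -1.14]
SHIFT [-0.06, 2.22, -0.36] TURN [-0.0, 0.0, -0.0]
```

```bash
python3 -m handwheel '[[-0.06,0,-0.36,0,0,0],[-0.06,0.7,-0.36,0,0,0],[-0.06,1.4,-0.36,0,0,0],[-0.06,2,-0.36,0,0,0],[-0.06,2.2,-0.36,0,0,0]]' 0.2; python3 plan.py .4896 -.3158 .073 2.6; python3 - <<'E'
from h import *
c=cam("side"); crop(c,"g1s.png",190,100,320,210,5.5)
E
```

```text
clock: 34.33
eef_pos: [0.4897, -0.3159, 0.0742]
tool_rot: [-0.707, -0.016, 0.017, 0.707]
ft_force: [-0.6, 0.6, -0.3]
grip_width: 0.0512
t 34.33 q [-0.57  0.49  0.01  1.1  -0.   -0.62] pos [ 0.4897 -0.3159  0.0742] w 0.0512 f [-0.62  0.61 -0.3 ]
SHIFT [-0.0, 0.05, 0.0] TURN [-0.0, 0.01, -0.01]
```

View pics/g1s.png

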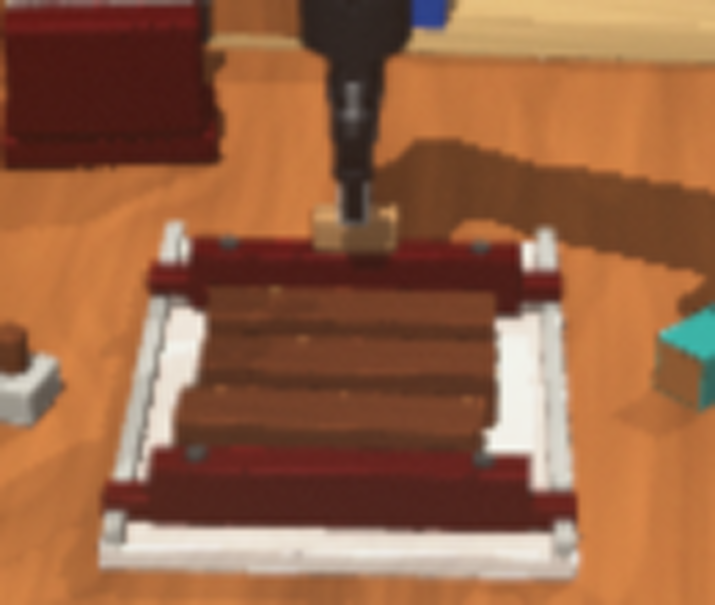

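```bash
python3 -m handwheel '[[0,0,0,0,0,0],[0,0,0,0,0,0],[0,0,0,0,0,0],[0,0,0,0,0,0],[0,0,0,0,0,0]]' -1; python3 -m handwheel '[[0,0,-0.3,0,0,0],[0,0,-0.8,0,0,0],[0,0,-1.4,0,0,0],[0,0,-2,0,0,0],[0,0,-2.4,0,0,0]]' -1; python3 plan.py .4896 -.3158 .073 2.6
```

```text
clock: 35.0
eef_pos: [0.49, -0.3161, 0.075]
tool_rot: [0.707, 0.016, -0.016, -0.707]
ft_force: [0.1, -0.4, 0.1]
grip_width: 0.0002
clock: 35.62
eef_pos: [0.4927, -0.3774, 0.0748]
tool_rot: [0.707, 0.016, -0.016, -0.707]
ft_force: [-0.0, -0.4, -0.5]
grip_width: 0.0001
t 35.62 q [-0.65  0.56  0.13  1.15 -0.   -0.7 ] pos [ 0.4927 -0.3774  0.0748] w 0.0001 f [-0.02 -0.41 -0.47]
SHIFT [-0.01, 0.07, 2.47] TURN [0.0, -0.0, 0.0]
```

```bash
python3 - <<'E'
from h import *
c=cam("side"); crop(c,"g2s.png",190,90,320,210,5); c=cam("top"); crop(c,"g2.png",240,130,400,255,4.8)
E
```

```text
(no output)
```

View pics/g2s.png

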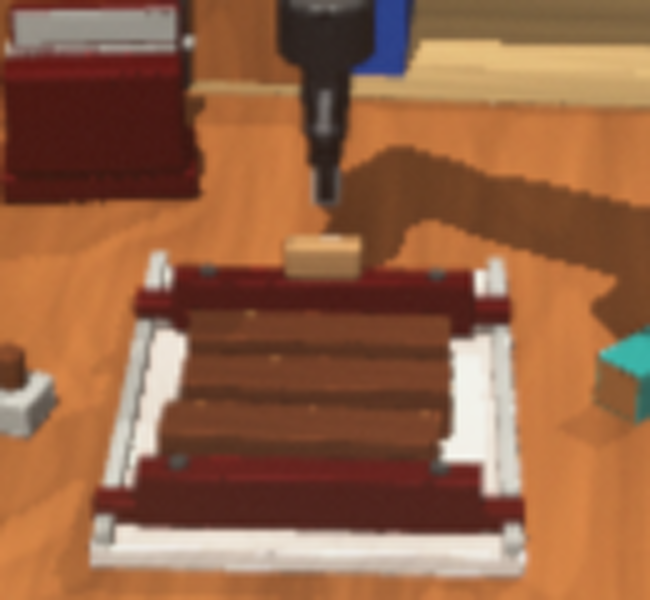

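View pics/g2.png

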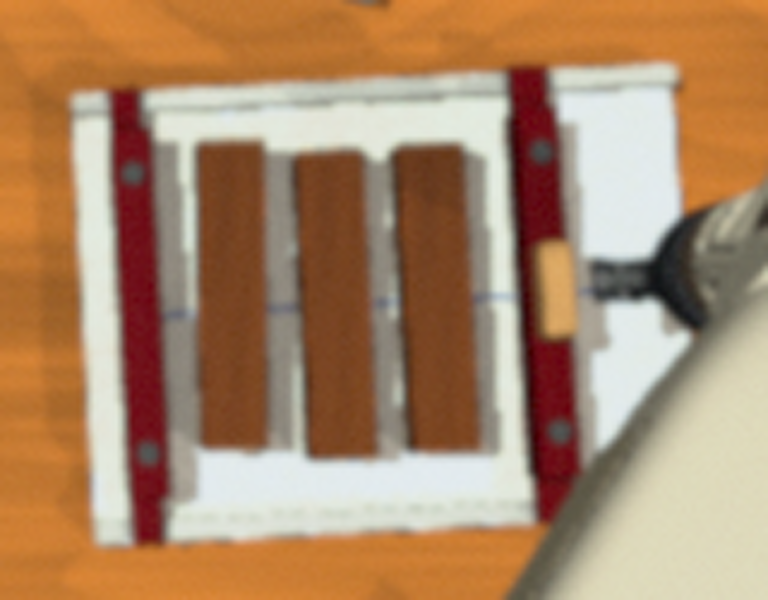

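```bash
python3 - <<'E'
from loc import *
t=cam("top"); s=cam("side"); e=bot.get_obs()["eef_pos"]; print(e)
print((w2p(t,e)-[240,130]+.5)*4.8, (w2p(s,e)-[190,90]+.5)*5)
for lz in (.068,.098):
  for ly in (-.237,-.259): 
    p=np.array([*toworld(0,ly),lz]); print(ly,lz,(w2p(t,p)-[240,130]+.5)*4.8,(w2p(s,p)-[190,90]+.5)*5)
E
```

```text
[ 0.49254713 -0.37600811  0.07469495]
[645.63043258 287.33135774] [324.57744239 228.48134027]
-0.237 0.068 [532.08469503 293.5232947 ] [321.12680363 279.33611038]
-0.259 0.068 [566.3087926  291.85597785] [322.25841108 265.59797446]
-0.237 0.098 [541.77031028 290.92284005] [321.17993978 245.40311312]
-0.259 0.098 [576.67624594 289.22251679] [322.32310834 231.88579092]
```

```bash
python3 - <<'E'
from loc import *
t=cam("top"); s=cam("side"); e=bot.get_obs()["eef_pos"]
im=cv2.resize(cv2.cvtColor(s["color"],cv2.COLOR_RGB2BGR)[90:160,220:290],None,fx=10,fy=8.5,interpolation=cv2.INTER_NEAREST)
for h in (0,.019,.05,.1):
    p=(w2p(s,e+[0,0,h])-[220,90]+.5)*[10,8.5]; cv2.circle(im,tuple(int(v) for v in p),3,(255,255,0),-1)
cv2.imwrite("pics/z1.png",im)
E
```

```text
(no output)
```

View pics/z1.png

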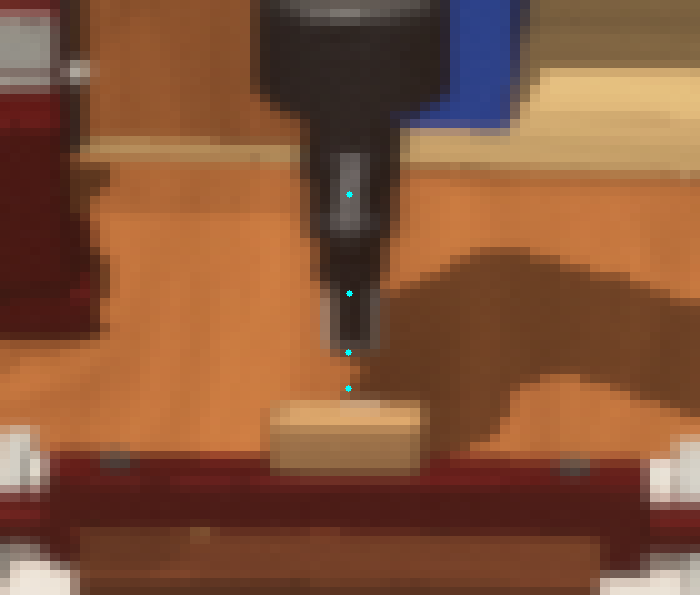

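```bash
python3 -m handwheel '[[0,-1,0,0,0,0],[0,-1.6,0,0,0,0],[0,-1.6,1,0,0,0],[0,-1.6,2,0,0,0],[0,-1.6,2.45,0,0,0]]' 0.2; python3 -m handwheel '[[0,0,0,0,0,0],[0,0.8,0,0,0,0],[0,1.5,0,0,0,0],[0,2,0,0,0,0],[0,2.4,0,0,0,0]]' 0.2;  python3 plan.py .4896 -.3158 .052 2.6; python3 - <<'E'
from h import *
c=cam("side"); crop(c,"g3s.png",190,90,320,210,5)
E
```

```text
clock: 36.55
eef_pos: [0.49, -0.3135, 0.1153]
tool_rot: [0.707, 0.017, -0.017, -0.707]
ft_force: [1.0, 0.0, 0.1]
grip_width: 0.0513
clock: 37.17
eef_pos: [0.4899, -0.3153, 0.0542]
tool_rot: [0.707, 0.016, -0.016, -0.707]
ft_force: [-0.9, 0.3, 0.4]
grip_width: 0.0514
t 37.17 q [-0.57  0.51 -0.01  1.05 -0.   -0.62] pos [ 0.4899 -0.3153  0.0542] w 0.0514 f [-0.87  0.32  0.4 ]
SHIFT [-0.01, 0.09, -0.02] TURN [0.0, 0.0, -0.0]
```

View pics/g3s.png

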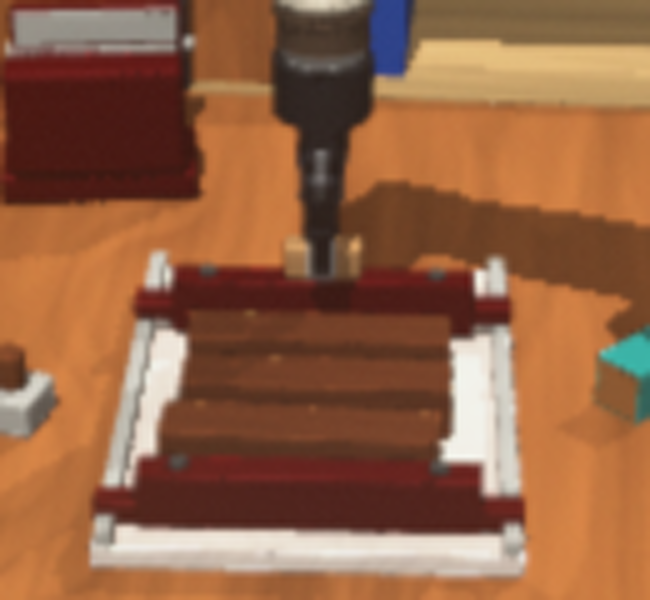

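Now the front finger covers the block's face (tip at about (323,275)). Close and pull.

```bash
python3 -m handwheel '[[0,0,0,0,0,0],[0,0,0,0,0,0],[0,0,0,0,0,0],[0,0,0,0,0,0],[0,0,0,0,0,0]]' -1; python3 plan.py .4896 -.3158 .052 2.6
```

```text
clock: 37.85
eef_pos: [0.4903, -0.3153, 0.0558]
tool_rot: [0.707, 0.017, -0.016, -0.706]
ft_force: [-2.3, -1.6, 4.3]
grip_width: 0.0204
t 37.85 q [-0.57  0.5  -0.01  1.05 -0.   -0.62] pos [ 0.4903 -0.3153  0.0558] w 0.0204 f [-2.32 -1.57  4.33]
SHIFT [-0.03, 0.15, -0.02] TURN [0.01, 0.01, 0.01]
```

```bash
python3 -m handwheel '[[0,0,-0.3,0,0,0],[0,0,-0.8,0,0,0],[0,0,-1.4,0,0,0],[0,0,-2,0,0,0],[0,0,-2.4,0,0,0]]' -1; python3 -m handwheel '[[0,0,0,0,0,0],[0,0,0,0,0,0],[0,0,0,0,0,0],[0,0,0,0,0,0],[0,0,0,0,0,0]]' 0.2; python3 -m handwheel '[[0,-1,0,0,0,0],[0,-2,0,0,0,0],[0,-3,1,0,0,0],[0,-4,2.5,0,0,0],[0,-4.5,4,0,0,0]]' 0.2;  python3 - <<'E'
from h import *
c=cam("top"); crop(c,"g4.png",240,130,400,255,4.8)
E
```

```text
clock: 38.48
eef_pos: [0.4932, -0.3748, 0.0558]
tool_rot: [-0.707, -0.017, 0.016, 0.707]
ft_force: [-1.0, 2.4, 5.8]
grip_width: 0.0207
clock: 39.1
eef_pos: [0.4927, -0.3745, 0.0549]
tool_rot: [-0.707, -0.016, 0.017, 0.707]
ft_force: [0.3, 0.0, 0.6]
grip_width: 0.0509
clock: 39.72
eef_pos: [0.4887, -0.2743, 0.1691]
tool_rot: [0.707, 0.017, -0.015, -0.706]
ft_force: [0.6, 0.8, -0.3]
grip_width: 0.0512
```

View pics/g4.png

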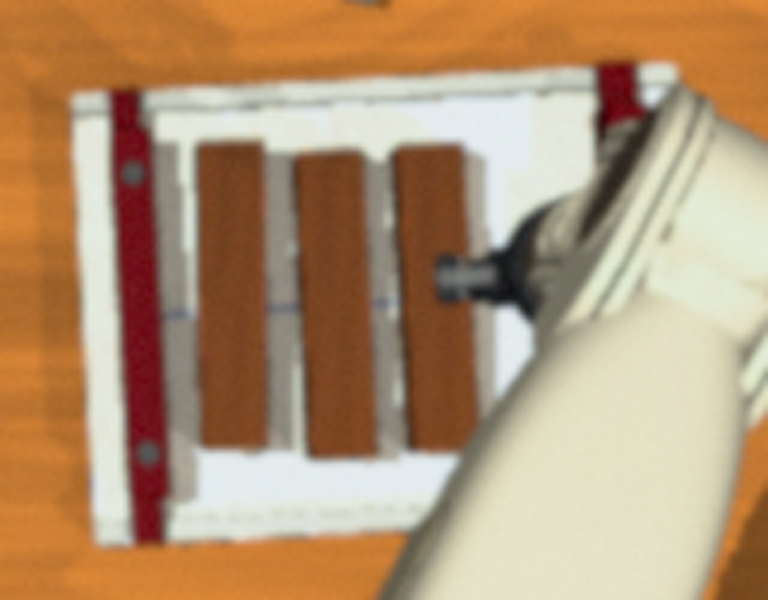

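```bash
python3 - <<'E'
from loc import *
c=cam("top")
for l in ([(197,143),(264,142),(266,447),(201,447)],[(295,153),(362,152),(377,457),(309,458)],[(393,145),(462,145),(478,450),(410,452)]):
    q,r=stv(c,l,240,130,4.8); print(q.round(4),tolocal(q).round(4),r)
print(toworld(0,-.248))
E
python3 plan.py .5086 .3902 .13 2.1
```

```text
[ 0.4894 -0.1131  0.0017] [ 0.009  -0.0455 -2.5072] 0.6960656628429831
[ 0.4826 -0.1798  0.0353] [-0.0009 -0.1119 -0.5853] 0.727078999442142
[ 0.4869 -0.2442  0.0388] [ 0.0005 -0.1764 -0.3857] 0.7286562370839818
[ 0.48968011 -0.31574333]
t 39.83 q [-0.51  0.37  0.1   1.29  0.   -0.56] pos [ 0.4888 -0.2722  0.1697] w 0.0514 f [ 1.23 -0.64  0.3 ]
SHIFT [2.11, 1.58, 26.42] TURN [0.0, 0.08, 0.02]
```

```bash
python3 -m handwheel '[[0.1,0,2,0,0,0],[0.3,0,4.2,0,0,0],[0.5,0,6.4,0,0,0],[0.7,0.1,8.6,0,0,0],[0.9,0.1,10.8,0,0,0]]' 1;  python3 -m handwheel '[[0.1,0,2,0,0,0],[0.3,0,4.2,0,0,0],[0.5,0,6.4,0,0,0],[0.7,0.1,8.6,0,0,0],[0.9,0.1,10.8,0,0,0]]' 1;python3 plan.py .5086 .3902 .13 2.1
```

```text
clock: 40.45
eef_pos: [0.4981, -0.003, 0.1645]
tool_rot: [0.707, 0.016, -0.016, -0.707]
ft_force: [0.4, 0.8, 0.7]
grip_width: 0.0858
clock: 41.08
eef_pos: [0.5083, 0.268, 0.1618]
tool_rot: [0.707, 0.016, -0.016, -0.707]
ft_force: [0.3, -0.3, 0.0]
grip_width: 0.085
t 41.08 q [ 0.49  0.41  0.13  1.29 -0.    0.44] pos [0.5083 0.268  0.1618] w 0.085 f [ 0.27 -0.27  0.01]
SHIFT [0.24, 1.27, 4.88] TURN [0.0, 0.05, -0.0]
```

```bash
python3 -m handwheel '[[0.05,0.2,2,0,0,0],[0.1,0.8,4,0,0,0],[0.2,1.2,4.88,0,0,0],[0.24,1.2,4.88,0,0,0],[0.24,2,4.88,0,0,0]]' 1;python3 plan.py .5086 .3902 .032 2.1; python3 -m handwheel '[[0,0.8,0,0,0,0],[0,1.7,0,0,0,0],[0,2.5,0,0,0,0],[0,2.95,0,0,0,0],[0,2.95,0,0,0,0]]' 1;python3 plan.py .5086 .3902 .032 2.1;
```

```text
clock: 41.7
eef_pos: [0.5102, 0.3883, 0.114]
tool_rot: [-0.706, -0.017, 0.015, 0.707]
ft_force: [0.5, 0.0, -1.2]
grip_width: 0.0853
t 41.7 q [ 0.65  0.57  0.25  1.26 -0.    0.61] pos [0.5102 0.3883 0.114 ] w 0.0853 f [ 0.46  0.05 -1.22]
SHIFT [-0.07, 3.28, 0.07] TURN [-0.01, 0.05, 0.02]
clock: 42.32
eef_pos: [0.5084, 0.3874, 0.0382]
tool_rot: [0.707, 0.015, -0.016, -0.707]
ft_force: [0.9, -0.3, 0.4]
grip_width: 0.0857
t 42.33 q [ 0.65  0.62  0.15  1.1  -0.    0.61] pos [0.5084 0.3874 0.0382] w 0.0857 f [ 0.86 -0.33  0.36]
SHIFT [0.01, 0.25, 0.11] TURN [0.01, 0.05, -0.01]
```

```bash
python3 -m handwheel '[[0,0.25,0.1,0,0.05,0],[0,0.25,0.1,0,0.05,0],[0,0.25,0.1,0,0.05,0],[0,0.25,0.1,0,0.05,0],[0,0.25,0.1,0,0.05,0]]' 1;python3 plan.py .5086 .3902 .032 2.1; python3 -m handwheel '[[0,0,0,0,0,0],[0,0,0,0,0,0],[0,0,0,0,0,0],[0,0,0,0,0,0],[0,0,0,0,0,0]]' -1; python3 -m handwheel '[[0,-0.3,0,0,0,0],[0,-1,0,0,0,0],[0,-2,0,0,0,0],[0,-3.5,-0.5,0,0,0],[0,-4.5,-2,0,0,0]]' -1; python3 plan.py .4897 -.3137 .14 2.6
```

```text
clock: 42.95
eef_pos: [0.5082, 0.3915, 0.0326]
tool_rot: [-0.707, -0.013, 0.013, 0.707]
ft_force: [-0.2, -0.5, 0.3]
grip_width: 0.0853
t 42.95 q [ 0.66  0.63  0.15  1.09 -0.    0.62] pos [0.5082 0.3915 0.0326] w 0.0853 f [-0.22 -0.52  0.29]
SHIFT [0.01, 0.02, -0.05] TURN [-0.0, 0.01, 0.0]
clock: 43.58
eef_pos: [0.5084, 0.3915, 0.0327]
tool_rot: [-0.707, -0.013, 0.013, 0.707]
ft_force: [0.1, -0.3, 1.4]
grip_width: 0.0422
clock: 44.2
eef_pos: [0.5108, 0.3429, 0.1478]
tool_rot: [-0.706, -0.015, 0.013, 0.708]
ft_force: [0.9, -0.6, -1.7]
grip_width: 0.0424
t 44.2 q [0.59 0.49 0.23 1.3  0.   0.55] pos [0.5108 0.3429 0.1478] w 0.0424 f [ 0.85 -0.59 -1.67]
SHIFT [-1.91, 0.25, -26.21] TURN [-0.01, -0.03, 0.02]
```

```bash
python3 -m handwheel '[[-0.2,0,-2,0,0,0],[-0.4,0,-4.2,0,0,0],[-0.6,0,-6.4,0,0,0],[-0.8,0,-8.6,0,0,0],[-1,0,-10.8,0,0,0]]' -1; python3 -m handwheel '[[-0.2,0,-2,0,0,0],[-0.4,0,-4.2,0,0,0],[-0.6,0,-6.4,0,0,0],[-0.8,0,-8.6,0,0,0],[-0.9,0,-10.8,0,-0.03,0]]' -1;  python3 plan.py .4897 -.3137 .14 2.6
```

```text
clock: 44.82
eef_pos: [0.4953, 0.0689, 0.1463]
tool_rot: [-0.707, -0.014, 0.013, 0.707]
ft_force: [0.2, 0.7, -2.4]
grip_width: 0.0427
clock: 45.45
eef_pos: [0.4829, -0.2019, 0.1463]
tool_rot: [0.707, 0.016, -0.015, -0.707]
ft_force: [0.9, 0.3, -2.3]
grip_width: 0.0426
t 45.45 q [-0.4   0.32 -0.05  1.2   0.   -0.44] pos [ 0.4829 -0.2019  0.1463] w 0.0426 f [ 0.91  0.34 -2.29]
SHIFT [0.08, 0.26, -4.48] TURN [0.0, -0.01, 0.01]
```

```bash
python3 -m handwheel '[[0.05,0,-1.8,0,0,0],[0.08,0,-3.6,0,0,0],[0.08,0,-4.45,0,0,0],[0.08,0.8,-4.45,0,0,0],[0.08,1.8,-4.45,0,0,0]]' -1;  python3 plan.py .4897 -.3137 .021 2.6; python3 - <<'E'
from h import *
c=cam("top"); crop(c,"p3.png",240,130,400,255,4.8); c=cam("side"); crop(c,"p3s.png",190,90,320,210,5)
E
```

```text
clock: 46.08
eef_pos: [0.4903, -0.3113, 0.1007]
tool_rot: [0.707, 0.016, -0.014, -0.707]
ft_force: [-0.7, -0.3, -3.7]
grip_width: 0.0426
t 46.08 q [-0.57  0.46  0.04  1.15  0.   -0.61] pos [ 0.4903 -0.3113  0.1007] w 0.0426 f [-0.71 -0.3  -3.68]
SHIFT [-0.04, 3.19, -0.09] TURN [0.0, -0.02, 0.01]
```

View pics/p3s.png

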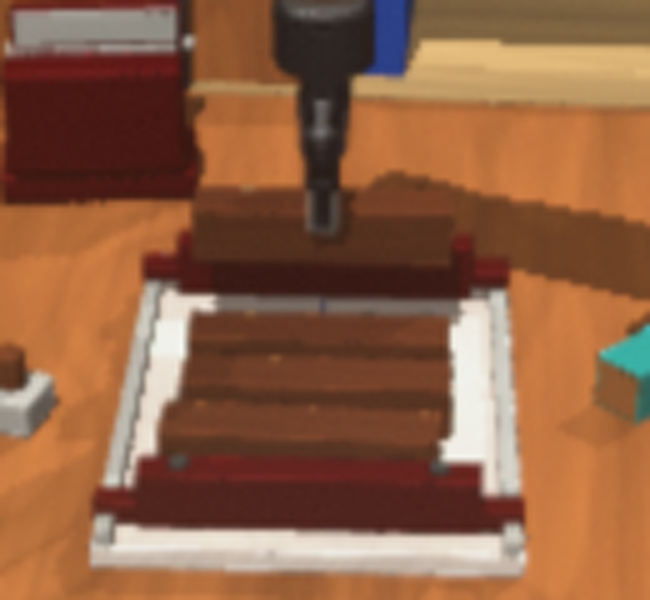

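View pics/p3.png

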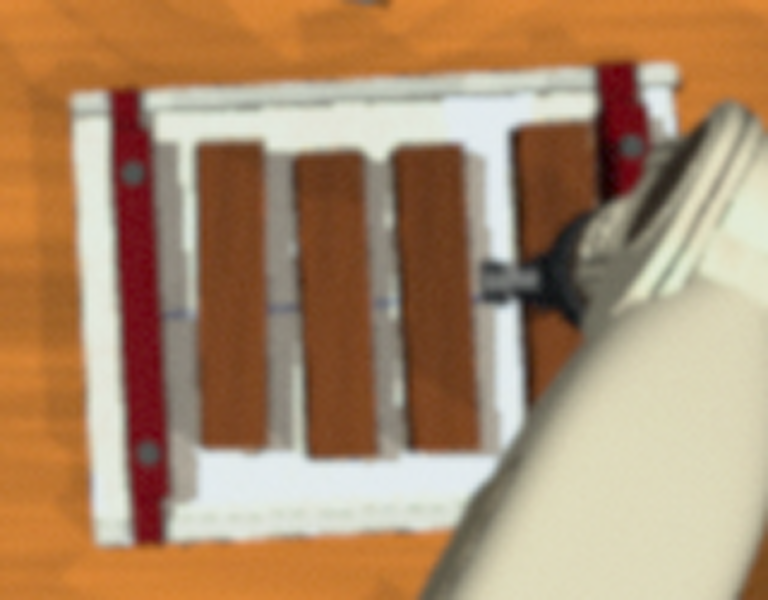

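```bash
python3 -m handwheel '[[-0.02,0.8,0,0,0,0],[-0.02,1.6,0,0,0,0],[-0.02,2.4,0,0,0,0],[-0.02,2.9,0,0,0,0],[-0.02,3.1,0,0,0,0]]' -1;  python3 plan.py .4897 -.3137 .021 2.6; python3 -m handwheel '[[0,0.05,0,0,0,0],[0,0.05,0,0,0,0],[0,0.05,0,0,0,0],[0,0.05,0,0,0,0],[0,0.05,0,0,0,0]]' -1;  python3 plan.py .4897 -.3137 .021 2.6
```

```text
clock: 46.8
eef_pos: [0.4894, -0.3108, 0.0225]
tool_rot: [-0.707, -0.015, 0.015, 0.707]
ft_force: [-0.2, 0.2, -2.1]
grip_width: 0.0422
t 46.8 q [-0.57  0.53 -0.06  0.98  0.   -0.61] pos [ 0.4894 -0.3108  0.0225] w 0.0422 f [-0.24  0.17 -2.05]
SHIFT [0.01, 0.06, -0.12] TURN [-0.0, -0.01, -0.0]
clock: 47.42
eef_pos: [0.4893, -0.3112, 0.0213]
tool_rot: [0.707, 0.015, -0.015, -0.707]
ft_force: [0.3, -0.1, -2.7]
grip_width: 0.0423
t 47.42 q [-0.57  0.53 -0.06  0.97 -0.   -0.61] pos [ 0.4893 -0.3112  0.0213] w 0.0423 f [ 0.27 -0.07 -2.73]
SHIFT [0.01, 0.01, -0.1] TURN [0.0, -0.01, 0.0]
```

```bash
python3 -m handwheel '[[0,0.04,0,0,0,0],[0,0.04,0,0,0,0],[0,0.04,0,0,0,0],[0,0.04,0,0,0,0],[0,0.04,0,0,0,0]]' -1; python3 -m handwheel '[[0,0,0,0,0,0],[0,0,0,0,0,0],[0,0,0,0,0,0],[0,0,0,0,0,0],[0,-0.3,0,0,0,0]]' 0.2; python3 -m handwheel '[[0,-1,0,0,0,0],[0,-2,0,0,0,0],[0,-3,0.5,0,0,0],[0,-4.5,2,0,0,0],[0,-5.5,4,0,0,0]]' 0.2; python3 -m handwheel '[[0,0,2,0,0,0],[0,0,4,0,0,0],[0,0,6,0,0,0],[0,0,8,0,0,0],[0,0,10,0,0,0]]' 0.2; python3 - <<'E'
from h import *
c=cam("top"); crop(c,"p4.png",240,130,400,255,4.8); c=cam("side"); crop(c,"p4s.png",190,90,320,210,5)
E
```

```text
clock: 48.05
eef_pos: [0.4894, -0.3113, 0.0206]
tool_rot: [0.707, 0.015, -0.015, -0.707]
ft_force: [-1.5, 0.2, 5.0]
grip_width: 0.0427
clock: 48.68
eef_pos: [0.4886, -0.311, 0.0272]
tool_rot: [-0.707, -0.015, 0.016, 0.707]
ft_force: [0.4, -0.2, 0.0]
grip_width: 0.0513
clock: 49.3
eef_pos: [0.4858, -0.2116, 0.1676]
tool_rot: [0.708, 0.015, -0.013, -0.706]
ft_force: [0.5, 0.5, 1.1]
grip_width: 0.0513
clock: 49.92
eef_pos: [0.4745, 0.0399, 0.1661]
tool_rot: [0.707, 0.016, -0.014, -0.707]
ft_force: [0.6, -0.0, -0.7]
grip_width: 0.0514
```

View pics/p4.png

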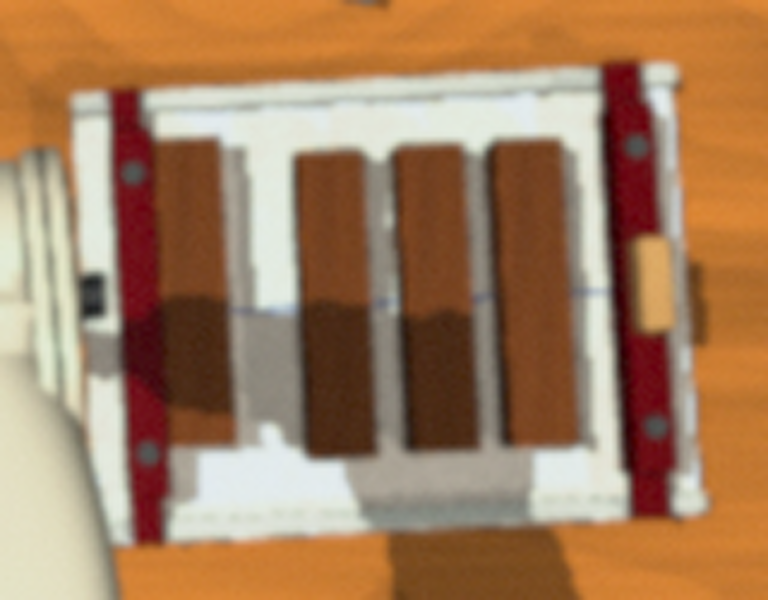

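View pics/p4s.png

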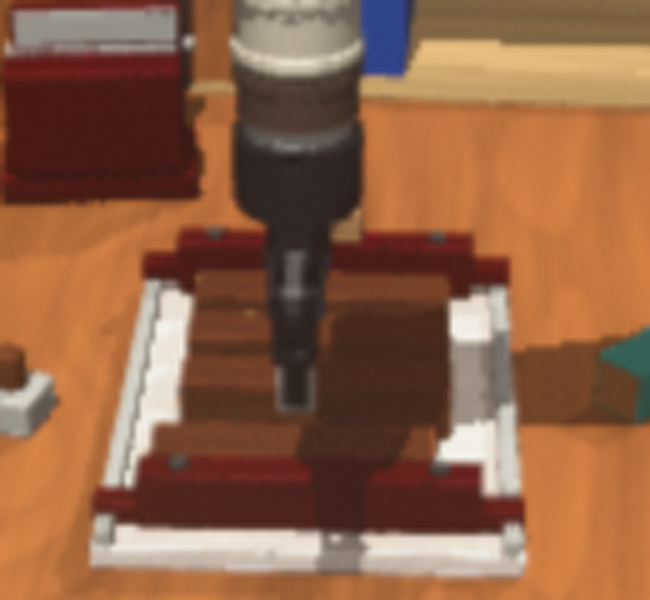

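```bash
python3 - <<'E'
from loc import *
c=cam("top")
for l in ([(156,141),(220,140),(236,443),(170,444)],[(295,153),(362,152),(377,457),(309,458)],[(393,146),(462,145),(478,450),(410,452)],[(491,141),(560,140),(578,444),(510,446)]):
    q,r=stv(c,l,240,130,4.8); print(q.round(4),tolocal(q).round(4),r)
w2=lambda l:[(((a+.5)/4.8-.5+240),((b+.5)/4.8-.5+130)) for a,b in l]
for p in w2([(230,309),(330,305),(600,293)]): q=p2w(c,p,.018); print("blue",tolocal([*q[:2],0])[:2].round(4))
for p in w2([(156,130),(165,490)]): q=p2w(c,p,.064); print("fence edge",tolocal([*q[:2],0])[:2].round(4))
E
```

```text
[ 0.4913 -0.0896  0.0408] [ 0.0119 -0.0222 -0.2678] 0.9529668206987196
[ 0.4826 -0.1798  0.0353] [-0.0009 -0.1119 -0.5853] 0.727078999442142
[ 0.4868 -0.2442  0.0392] [ 3.000e-04 -1.764e-01 -3.625e-01] 0.6797414434150824
[ 0.4901 -0.308   0.043 ] [ 0.0008 -0.2403 -0.1445] 0.7913417257549327
blue [ 0.0014 -0.0472]
blue [ 0.0008 -0.1135]
blue [ 0.     -0.2926]
fence edge [ 0.1171 -0.0021]
fence edge [-0.1142  0.0041]
```

```bash
python3 - <<'E'
from loc import *
print(toworld(.138,-.024),toworld(.111,-.024))
E
python3 plan.py .6175 -.0857 .13 2.6
```

```text
[ 0.6173488  -0.08569833] [ 0.59037674 -0.0869264 ]
t 50.08 q [ 0.09  0.21 -0.13  1.22 -0.    0.04] pos [0.4744 0.0404 0.1659] w 0.0512 f [ 0.46 -0.25 -0.52]
SHIFT [5.48, 1.44, -5.31] TURN [0.0, 0.01, 0.01]
```

```bash
python3 - <<'E'
from h import *
c=cam("top"); s=cam("side")
crop(c,"bt.png",250,70,350,150,7); crop(s,"bts.png",140,130,240,220,7)
P=lambda c:c["K"]@np.column_stack([c["R"],c["tvec"]])
X=cv2.triangulatePoints(P(c),P(s),np.array([[271.],[102.]]),np.array([[173.],[159.]]));print((X[:3]/X[3]).ravel())
E
```

```text
[ 0.74633224 -0.0592886   0.14141164]
```

View pics/bt.png

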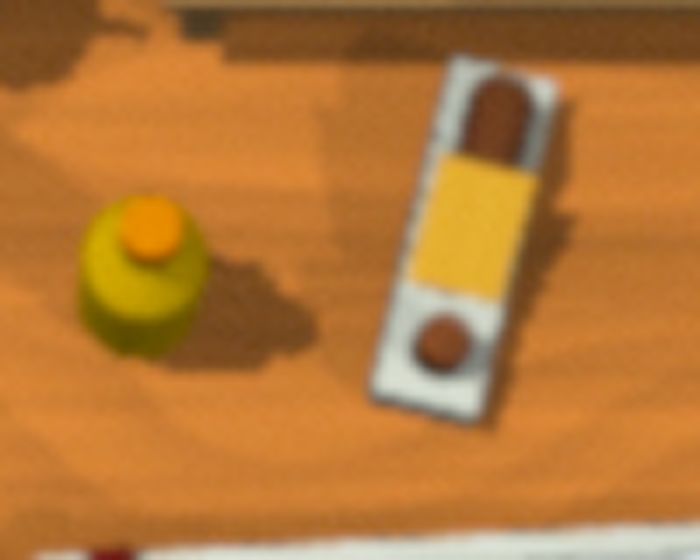

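View pics/bts.png

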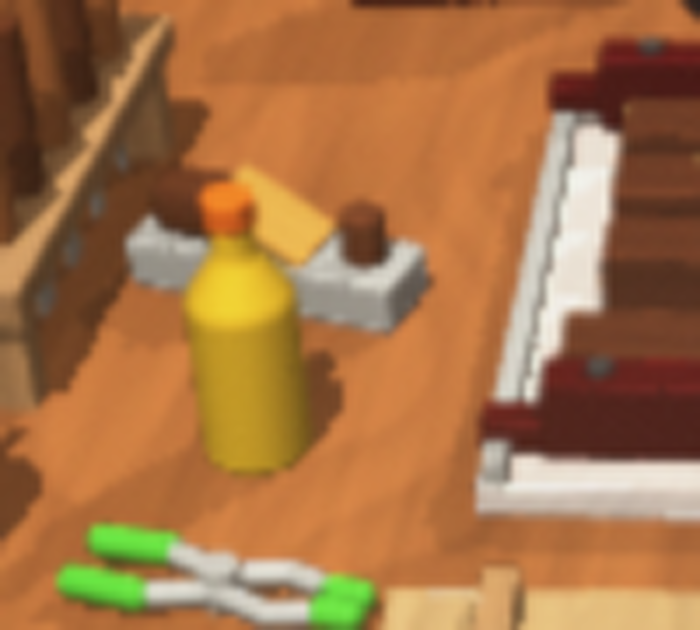

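```bash
python3 -m handwheel '[[1.3,0,-1,0,0,0],[2.6,0.2,-2.2,0,0,0],[4,0.6,-3.6,0,0,0],[5.2,1,-5,0,0,0],[5.5,1.3,-5.3,0,0,0]]' -1; python3 plan.py .6175 -.0857 .032 2.6
```

```text
clock: 50.8
eef_pos: [0.6182, -0.0924, 0.1315]
tool_rot: [0.707, 0.013, -0.013, -0.707]
ft_force: [-0.4, -0.4, 0.9]
grip_width: 0.0001
t 50.8 q [-0.15  0.53  0.23  1.28 -0.   -0.19] pos [ 0.6182 -0.0924  0.1315] w 0.0001 f [-0.42 -0.35  0.9 ]
SHIFT [-0.02, 3.98, 0.27] TURN [0.0, -0.05, -0.0]
```

```bash
python3 -m handwheel '[[0,0,0.2,0,0,0],[0,1,0.2,0,0,0],[0,2,0.2,0,0,0],[0,3,0.2,0,0,0],[0,3.95,0.2,0,0,0]]' -1; python3 plan.py .6175 -.0857 .032 2.6;python3 - <<'E'
from h import *
c=cam("top"); crop(c,"q1.png",240,130,400,255,4.8); c=cam("side"); crop(c,"q1s.png",190,90,320,210,5)
E
```

```text
clock: 51.42
eef_pos: [0.6162, -0.0816, 0.0343]
tool_rot: [-0.707, -0.016, 0.015, 0.707]
ft_force: [0.2, 0.9, -0.2]
grip_width: 0.0001
t 51.42 q [-0.13  0.59  0.08  1.06  0.   -0.18] pos [ 0.6162 -0.0816  0.0343] w 0.0001 f [ 0.15  0.88 -0.19]
SHIFT [0.04, 0.09, -0.16] TURN [-0.0, -0.01, 0.0]
```

View pics/q1s.png

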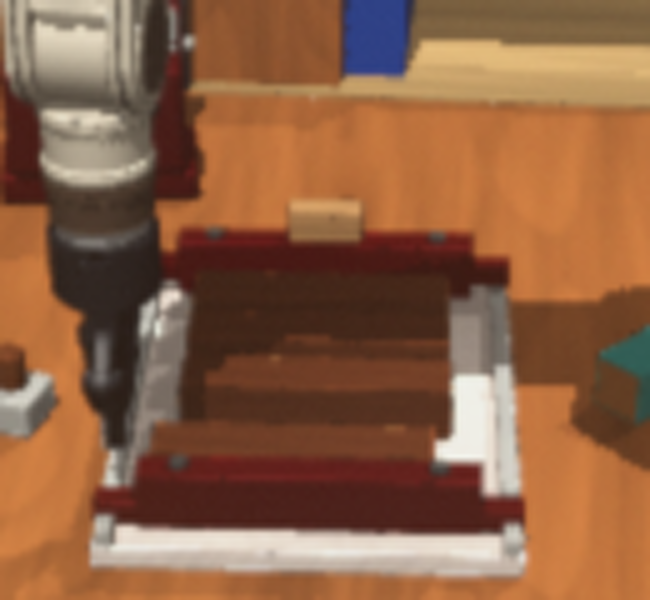

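View pics/q1.png

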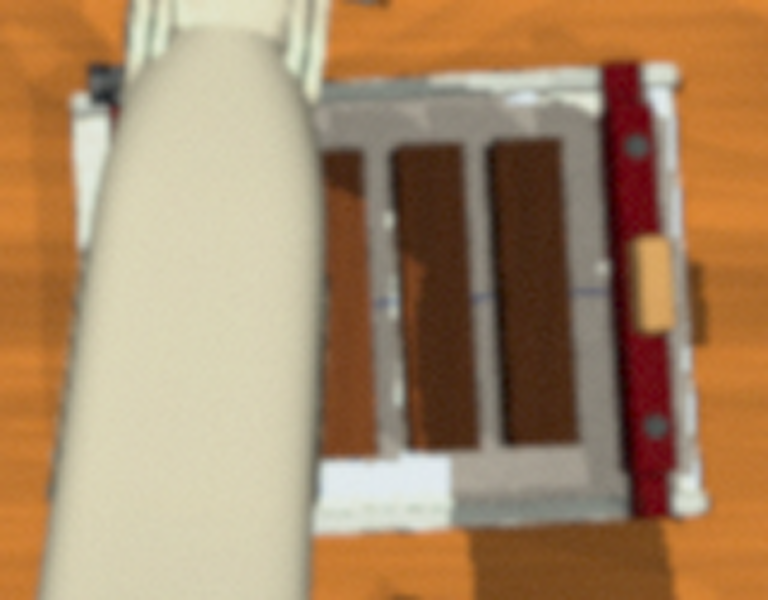

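```bash
python3 -m handwheel '[[0,0.2,-0.15,0,0,0],[0,0.4,-0.15,0,0,0],[0,0.45,-0.15,0,0,0],[-0.2,0.45,-0.15,0,0,0],[-0.5,0.45,-0.15,0,0,0]]' -1; python3 -m handwheel '[[-0.1,0,0,0,0,0],[-0.2,0,0,0,0,0],[-0.3,0,0,0,0,0],[-0.4,0,0,0,0,0],[-0.5,0,0,0,0,0]]' -1; python3 plan.py .5904 -.087 .022 2.6;python3 - <<'E'
from h import *
c=cam("side"); crop(c,"q2s.png",190,90,320,210,5)
E
```

```text
clock: 52.15
eef_pos: [0.6045, -0.0872, 0.0229]
tool_rot: [0.707, 0.015, -0.015, -0.707]
ft_force: [-0.2, 0.1, 0.6]
grip_width: 0.0
clock: 52.78
eef_pos: [0.5922, -0.0877, 0.0227]
tool_rot: [0.707, 0.015, -0.015, -0.707]
ft_force: [0.9, -0.3, 0.4]
grip_width: 0.0003
t 52.77 q [-0.15  0.57 -0.    1.   -0.   -0.19] pos [ 0.5922 -0.0877  0.0227] w 0.0003 f [ 0.87 -0.26  0.45]
SHIFT [-0.07, 0.03, 0.03] TURN [0.0, -0.01, 0.0]
```

View pics/q2s.png

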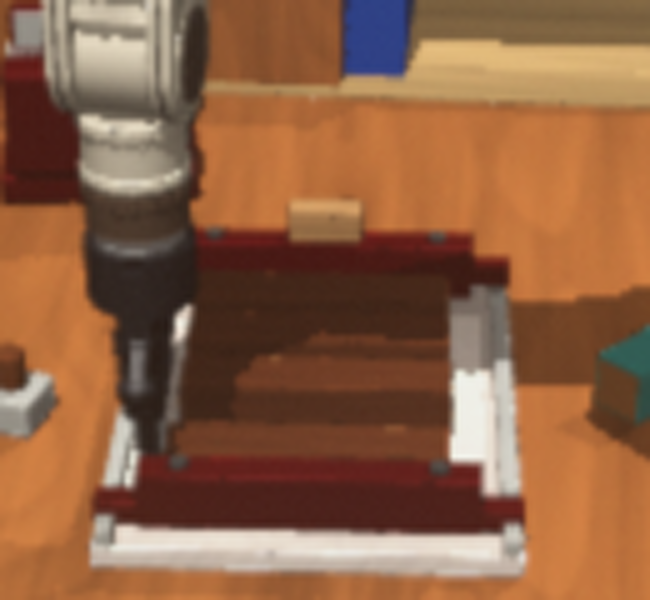

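```bash
python3 -m handwheel '[[0.2,0,0,0,0,0],[0.4,0,0,0,0,0],[0.5,-1,0,0,0,0],[0.5,-2.5,0,0,0,0],[0.5,-4.5,0,0,0,0]]' 0.2; python3 -m handwheel '[[-1,0,-1.5,0,0,0],[-2,0,-3,0,0,0],[-3,0,-5,0,0,0],[-4,0,-7,0,0,0],[-4.5,0,-9,0,0,0]]' 0.2; python3 plan.py .4927 -.3745 .13 2.6
```

```text
clock: 53.45
eef_pos: [0.6038, -0.0872, 0.1347]
tool_rot: [-0.707, -0.014, 0.016, 0.707]
ft_force: [0.8, 0.3, -0.0]
grip_width: 0.0514
clock: 54.08
eef_pos: [0.501, -0.3183, 0.1353]
tool_rot: [-0.707, -0.015, 0.015, 0.707]
ft_force: [1.4, -0.3, 0.2]
grip_width: 0.0512
t 54.08 q [-0.57  0.46  0.14  1.25  0.   -0.61] pos [ 0.501  -0.3183  0.1353] w 0.0512 f [ 1.36 -0.26  0.15]
SHIFT [-0.43, 0.21, -2.23] TURN [-0.0, -0.02, -0.0]
```

```bash
python3 -m handwheel '[[-0.2,0,-1,0,0,0],[-0.4,0,-2,0,0,0],[-0.43,0.2,-2.2,0,0,0],[-0.43,0.6,-2.2,0,0,0],[-0.43,0.8,-2.2,0,0,0]]' 0.2; python3 plan.py .4927 -.3745 .053 2.6;python3 - <<'E'
from h import *
c=cam("top"); crop(c,"q3.png",240,130,400,255,4.8); c=cam("side"); crop(c,"q3s.png",190,90,320,210,5)
E
```

```text
clock: 54.7
eef_pos: [0.4934, -0.3706, 0.1138]
tool_rot: [-0.706, -0.015, 0.016, 0.708]
ft_force: [-0.6, 1.2, 0.4]
grip_width: 0.0512
t 54.7 q [-0.64  0.52  0.18  1.23  0.   -0.69] pos [ 0.4934 -0.3706  0.1138] w 0.0512 f [-0.64  1.24  0.36]
SHIFT [-0.03, 2.43, -0.16] TURN [-0.01, -0.01, -0.01]
```

View pics/q3.png

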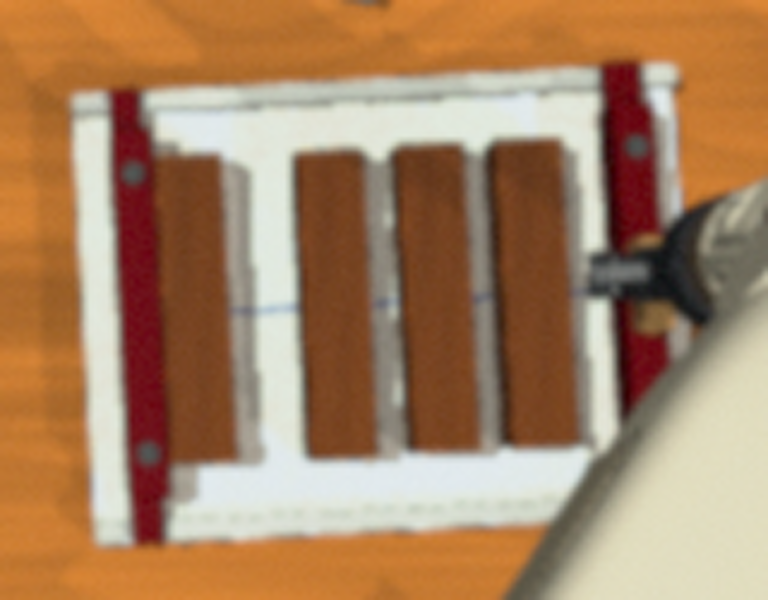

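View pics/q3s.png

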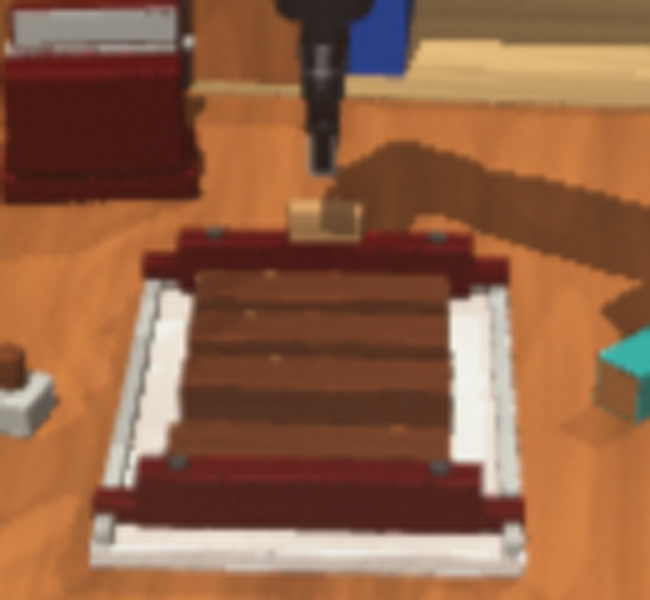

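```bash
python3 -m handwheel '[[-0.03,0.6,-0.16,0,0,0],[-0.03,1.2,-0.16,0,0,0],[-0.03,1.8,-0.16,0,0,0],[-0.03,2.2,-0.16,0,0,0],[-0.03,2.35,-0.16,0,0,0]]' 0.2; python3 -m handwheel '[[0,0,0,0,0,0],[0,0,0,0,0,0],[0,0,0,0,0,0],[0,0,0,0,0,0],[0,0,0,0,0,0]]' -1; python3 plan.py .4927 -.3745 .053 2.6; python3 wt.py 4
python3 - <<'E'
from loc import *
print(toworld(0,-.19))
E
```

```text
clock: 55.42
eef_pos: [0.4925, -0.3759, 0.0552]
tool_rot: [-0.707, -0.015, 0.016, 0.707]
ft_force: [0.2, 0.6, -0.1]
grip_width: 0.0514
clock: 56.05
eef_pos: [0.4933, -0.3769, 0.0573]
tool_rot: [0.707, 0.015, -0.015, -0.706]
ft_force: [-0.6, -0.9, 5.3]
grip_width: 0.0208
t 56.05 q [-0.65  0.57  0.11  1.11 -0.   -0.69] pos [ 0.4933 -0.3769  0.0573] w 0.0208 f [-0.59 -0.93  5.31]
SHIFT [-0.02, 0.17, 0.1] TURN [0.01, -0.01, 0.01]
F [-1.77  -1.319  5.844] se [0.251 0.09  0.113] tau [  1.07  -47.187  21.719  -0.174   0.599   0.128] [0.008 0.061 0.027 0.006 0.004 0.001] pos [ 0.4933 -0.3768  0.0573] w 0.020553691769435473
[ 0.48704202 -0.25780336]
```

```bash
python3 -m handwheel '[[0,0,0.2,0,0,0],[0,0,0.4,0,0,0],[0,0,0.7,0,0,0],[0,0,1.0,0,0,0],[0,0,1.3,0,0,0]]' -1; python3 -m handwheel '[[0,0,0.3,0,0,0],[0,0,0.6,0,0,0],[0,0,0.9,0,0,0],[0,0,1.2,0,0,0],[0,0,1.5,0,0,0]]' -1; python3 plan.py .487 -.2578 .057 2.6;  python3 - <<'E'
from h import *
c=cam("side"); crop(c,"j1s.png",190,90,320,210,5)
E
```

```text
clock: 56.88
eef_pos: [0.4917, -0.3443, 0.0572]
tool_rot: [0.708, 0.015, -0.015, -0.706]
ft_force: [-2.2, -2.2, 6.7]
grip_width: 0.0204
clock: 57.5
eef_pos: [0.4899, -0.3071, 0.0572]
tool_rot: [0.708, 0.015, -0.015, -0.706]
ft_force: [-2.5, -3.2, 5.7]
grip_width: 0.0203
t 57.5 q [-0.56  0.49 -0.03  1.05 -0.   -0.6 ] pos [ 0.4899 -0.3071  0.0572] w 0.0203 f [-2.48 -3.23  5.73]
SHIFT [-0.03, 0.0, 1.97] TURN [0.01, -0.02, 0.0]
```

View pics/j1s.png

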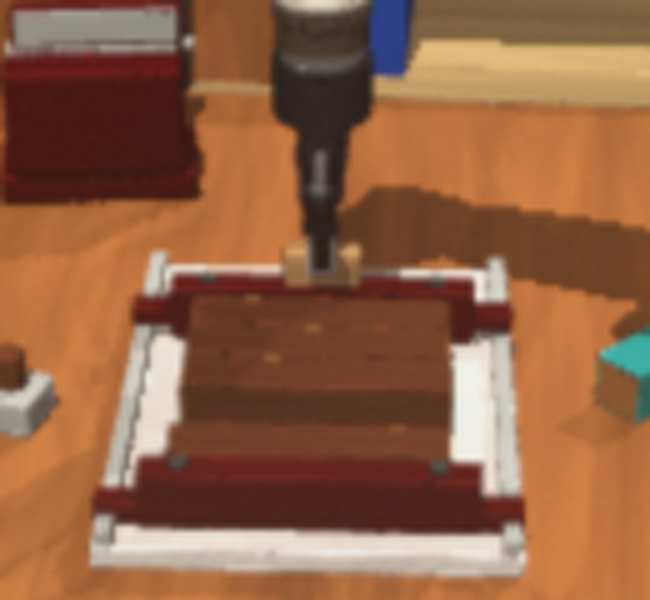

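```bash
python3 -m handwheel '[[0,0,0.3,0,0,0],[0,0,0.6,0,0,0],[0,0,0.9,0,0,0],[0,0,1.2,0,0,0],[0,0,1.5,0,0,0]]' -1; python3 plan.py .487 -.2578 .057 2.6;
```

```text
clock: 58.18
eef_pos: [0.488, -0.2699, 0.0572]
tool_rot: [0.708, 0.015, -0.015, -0.706]
ft_force: [-2.8, -3.8, 5.8]
grip_width: 0.0205
t 58.17 q [-0.5   0.46 -0.09  1.03 -0.   -0.55] pos [ 0.488  -0.2699  0.0572] w 0.0205 f [-2.79 -3.78  5.84]
SHIFT [-0.02, 0.01, 0.48] TURN [0.02, -0.02, -0.0]
```

```bash
python3 -m handwheel '[[0,0,0.08,0,0,0],[0,0,0.16,0,0,0],[0,0,0.24,0,0,0],[0,0,0.32,0,0,0],[0,0,0.4,0,0,0]]' -1; python3 plan.py .487 -.2578 .057 2.6;
```

```text
clock: 58.8
eef_pos: [0.4876, -0.2598, 0.0572]
tool_rot: [0.708, 0.015, -0.015, -0.706]
ft_force: [-3.4, -3.6, 6.8]
grip_width: 0.0207
t 58.8 q [-0.49  0.45 -0.1   1.02 -0.   -0.53] pos [ 0.4876 -0.2598  0.0572] w 0.0207 f [-3.43 -3.6   6.8 ]
SHIFT [-0.02, 0.01, 0.08] TURN [0.01, -0.02, -0.0]
```

```bash
python3 -m handwheel '[[0,0,0.04,0,0,0],[0,0,0.08,0,0,0],[0,0,0.12,0,0,0],[0,0,0.16,0,0,0],[0,0,0.16,0,0,0]]' -1; python3 plan.py .487 -.2578 .057 2.6;
```

```text
clock: 59.42
eef_pos: [0.4875, -0.2591, 0.0573]
tool_rot: [0.71, 0.014, -0.014, -0.704]
ft_force: [-3.3, -12.2, 3.8]
grip_width: 0.0205
t 59.42 q [-0.48  0.45 -0.1   1.02 -0.01 -0.52] pos [ 0.4875 -0.2591  0.0573] w 0.0205 f [ -3.29 -12.22   3.84]
SHIFT [-0.02, 0.01, 0.05] TURN [0.05, -0.03, -0.0]
```

```bash
python3 wt.py 5; python3 - <<'E'
from h import *
c=cam("side"); crop(c,"j2s.png",190,90,320,210,5); c=cam("top"); crop(c,"j2.png",240,130,400,255,4.8)
E
```

```text
F [ -3.416 -11.415   3.865] se [0.148 0.245 0.141] tau [  6.174 -41.641  19.806   0.766   3.153   0.268] [0.011 0.004 0.001 0.001 0.002 0.   ] pos [ 0.4875 -0.2591  0.0572] w 0.02049269620355667
```

View pics/j2s.png

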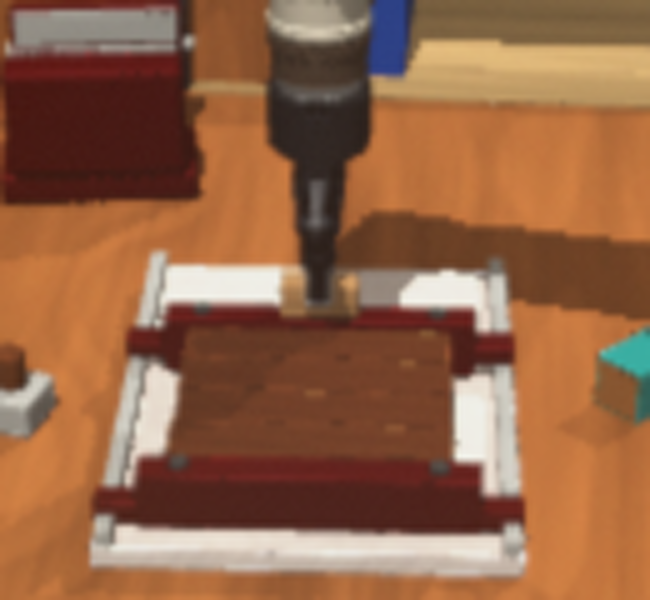

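View pics/j2.png

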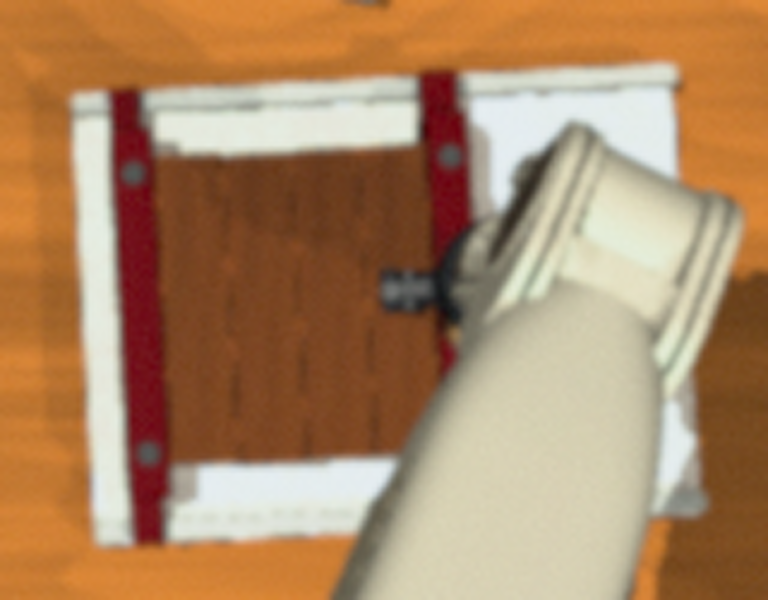

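```bash
python3 -m handwheel '[[0,0,0.02,0,0,0],[0,0,0.03,0,0,0],[0,0,0.03,0,0,0],[0,0,0.03,0,0,0],[0,0,0.03,0,0,0]]' -1;  python3 wt.py 4; python3 -m handwheel '[[0,0,0,0,0,0],[0,0,0,0,0,0],[0,0,-0.05,0,0,0],[0,0,-0.1,0,0,0],[0,0,-0.1,0,0,0]]' 0.2; python3 -m handwheel '[[0,-0.5,0,0,0,0],[0,-1.2,0,0,0,0],[0,-2.2,0,0,0,0],[0,-3.5,0,0,0,0],[0,-5,0,0,0,0]]' 0.2; python3 -m handwheel '[[0,0,-1,0,0,0],[0,0,-2,0,0,0],[0,0,-3,0,0,0],[0,0,-4,0,0,0],[0,0,-5,0,0,0]]' 0.2; python3 - <<'E'
from h import *
c=cam("side"); cv2.imwrite("pics/f1s.png",cv2.resize(cv2.cvtColor(c["color"],cv2.COLOR_RGB2BGR),None,fx=1.5,fy=1.5)); c=cam("top"); crop(c,"f1.png",240,130,400,255,4.8);cv2.imwrite("pics/f1t.png",cv2.resize(cv2.cvtColor(c["color"],cv2.COLOR_RGB2BGR),None,fx=1.5,fy=1.5))
E
```

```text
clock: 60.4
eef_pos: [0.4875, -0.2591, 0.0572]
tool_rot: [0.71, 0.014, -0.014, -0.704]
ft_force: [-2.2, -15.1, 3.4]
grip_width: 0.0206
F [ -3.226 -13.469   2.979] se [0.137 0.169 0.089] tau [  7.074 -41.932  19.546   1.102   3.598   0.294] [0. 0. 0. 0. 0. 0.] pos [ 0.4875 -0.2591  0.0573] w 0.020169660561749896
clock: 61.22
eef_pos: [0.4879, -0.2565, 0.0564]
tool_rot: [-0.707, -0.015, 0.015, 0.707]
ft_force: [0.5, -1.5, 0.4]
grip_width: 0.051
clock: 61.85
eef_pos: [0.4876, -0.2565, 0.183]
tool_rot: [-0.707, -0.015, 0.015, 0.707]
ft_force: [0.6, 0.1, 0.0]
grip_width: 0.0514
clock: 62.48
eef_pos: [0.4934, -0.3823, 0.1825]
tool_rot: [0.707, 0.016, -0.015, -0.707]
ft_force: [0.6, 0.2, -0.0]
grip_width: 0.0516
```

View pics/f1.png

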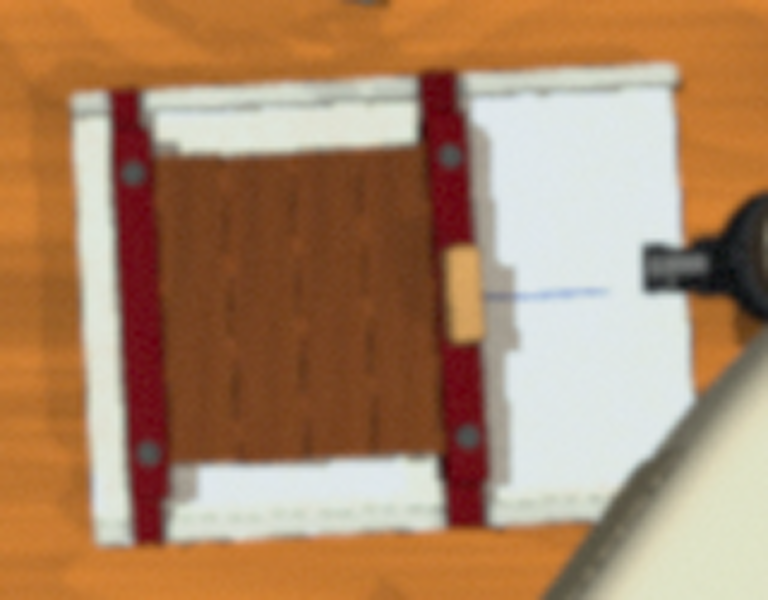

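View pics/f1s.png

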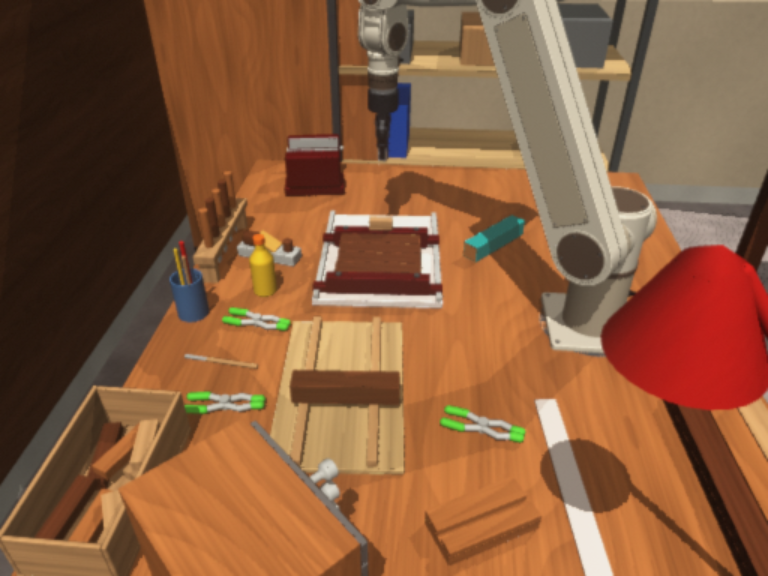

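View pics/f1t.png

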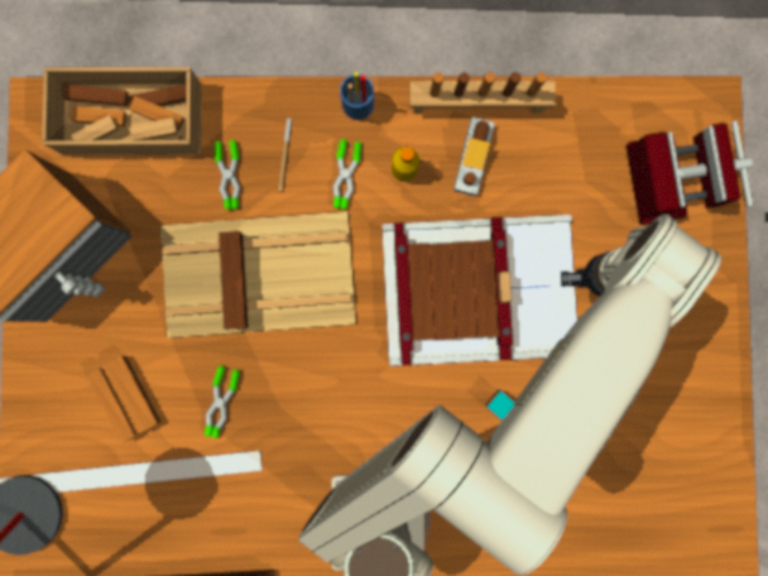

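```bash
python3 -c "
from workcell import bot
print(bot.job_done())"
```

```text
the job is handed in; nothing more can be done
None
```

The job is handed in after about 62 s of the 210 s allowed. The three dry staves are in the clamp, the wet one is back on the rack, and the jaw is pressed home and released.

- **Weighing:** Counting from the clamp side, the staves read about 245 g, 245 g, 420 g and 219 g, each good to roughly 15–20 g. The 420 g stave went back flat across the stickers where it had been.
- **Jaw opened:** There was no room for the third dry stave, so I slid the jaw back about 60 mm by its grip. My first grasp of the grip closed above the block: the visible fingertips end about 20 mm short of the stated TCP. I went lower and the second try held.
- **Starter:** It was knocked against the fence during the run, about 12 mm off the blue line. I pushed its end to bring it back to the line.
- **Closing:** I slid the jaw up until the row stopped. I pressed with about 10 N, then about 12 N net of the offset from gripping; the raw readings were 11–13.5 N, with one at 15 N. Then I opened the gripper and withdrew.

The last pictures show four staves tight between jaw and fence, ends flush, no visible gaps and centred on the blue line to about 3 mm. No other object on the bench looks moved, though the arm partly hid the turquoise look-alike in the top view. When I set the first stave down, the wrist briefly read about 21 N. The hand-in reported no verdict.

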